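# Lock the sample bottles into the carrier

## Robot

A 6-joint arm with a two-finger parallel gripper is mounted at the origin on the work surface. World frame = base frame: x ahead of the robot, y to its left, z up, the work surface at z = 0. Lengths are in mm, angles in rad, forces in N, time in s.
With the tool pointing down it reaches from about 300 to 775 mm from the base axis. Payload 14.6 kg.
Tool frame: the origin (TCP) lies between the finger pads; the fingertips stand 22 mm ahead of it and the grasp point (between the pads) lies 3 mm ahead of it (manip.tcp_to_tips is the distance from the TCP to the fingertips, in mm); y points along the fingers, z is the direction in which the jaws open and shut, and the axes are right-handed (so a half turn about y gives the same grasp; the last joint's range is limited). The gripper opens to 94 mm and grips with 3 to 60 N. Pads are 16 mm wide; open, the fingers measure 119 mm over their backs; the gripper's body (75 mm by 177 mm) begins 78 mm behind the grasp point.
Start: joints at [1.266, 0.3, 1.521, -0, 1.321, -0.067], TCP at [129.559, 534.513, 227.446] pointing down, gripper open.
Joint ranges: [-3.03, 3.03], [-0.79, 2.21], [0.23, 2.52], [-1.04, 4.18], [0, 3.07], [-2.55, 2.55]. Speed limits (rad/s): [2.22, 2.22, 2.57, 3.14, 3.14, 3.14].

## Interface

Orientations are given as [roll, pitch, yaw] about the fixed x, y, z axes, in that order (R = Rz(yaw) Ry(pitch) Rx(roll)).
In Python, from cell import manip gives the robot as it stands.
- The arm moves only by the shell command python3 -m jog 'ROWS' [OPENING] [FORCE]. ROWS is JSON, one flat list of numbers, 6 for each row, row after row: the shift along the tool's x, y, z in mm, then the turn, a rotation vector about the tool's x, y, z in degrees. A call has 1 to 10 rows; each row is the pose to reach, as a shift and turn from the pose commanded when the call began, along the tool's axes at that moment; what a row does not reach only later rows make up. A row lasts 1/12 s, in which the tool goes at most 41.7 mm and 7.16 degrees, less where a joint would pass 70% of its speed; a pose out of reach is approached as far as the arm can. A call with a gripper value outside its range is refused whole. OPENING is the finger opening in mm, from 0 to 94, set as the call begins (- or left out, the last holds). The fingers move at their own pace and stop on an object; FORCE is the grip in N (left out, the last holds). Time passes only in rows, so rows that repeat a pose let the fingers close. It gives the time, the measured TCP pose, the force and the opening at its end, in the units of the state.
- manip.read_state(): the state, without advancing time (a new reading comes with each control period).
- manip.camera(name): name is "scene" or "top" or "wrist"; returns a dict with "img" (420x560x3 uint8, red, green, blue), "intrinsics" (3x3 intrinsics, pixels), "origin" and "orientation" of the camera in the world. Camera axes: x right, y down, z forward; pixel columns grow to the right and rows downward; lengths in mm; the calibration is good to about 2 mm. A picture is of the moment at which its call begins. There is no depth.
- manip.sign_off(): hands the job in, once; it reports no verdict.
Trained networks look in a picture, given as the dict that the camera call returned (one of the last four; its "shot" number tells which), for a name from the list of things; names that differ only in an ending like _2 or _b are one class to them, and where a whole thing is asked for, a point or a joint stands for the part that bears it (a point fixed in the world has none). Each returns a list of dicts, best first, with "score" (0 to 1); they miss things now and then, are a little off and sometimes report something else, mostly with a low value. They report only what shows in the picture. A call takes as long as a camera call.
- manip.masks_of(thing, picture): "pixels" (420x560 bool, what is visible of it) and "xy" ([column, row] in pixels, amid what is visible of it).
- manip.tip_of(thing, picture): "xy" ([column, row] in pixels: a listed point, or the origin of a listed thing).
The state is a dict: "clock": time; "joints": joint angles; "qd": joint speeds; "effort": joint torques, N m; "eef_pos": TCP position; "eef_rot": TCP orientation; "wrist_force": force on the tool from outside, world axes, zero at the start; "moment": the same for the moment, N m; "finger_gap": finger opening in mm.
Only numpy, scipy, OpenCV 4.12 (cv2) and the standard library are available. Lean on these libraries where they do the work, as an engineer would, in place of code of your own. Each camera call takes 0.05 s, during which the arm holds its last target.

## Task

Get this bottle carrier ready to travel: stand the loose bottle in its empty bay, swing the hold-down bar down over the caps so that its slot drops right over the eye bolt, then clip the snap hook through the eye above the bar so that its gate is pressed in by the eye and snaps fully shut with the hook linked through. Leave the hook hanging there by itself, and leave the other two bottles and the rest of the bench as they are.

Things in the scene. Friction and masses are not known exactly. Their poses are not given: they have to be found in the camera images.
- bottle_mid (a point): centre, half-way up, of the loose amber bottle standing on the bench: body 40 mm across and 62 mm high, then a shoulder and a white screw cap 29 mm across; 92 mm high in all, 0.11 kg; its z is up
- bay (a point): centre of the floor (4 mm above the bench) of the carrier's empty bay; the steel carrier does not shift. Bay 48 x 48 mm inside, walls 34 mm above the bench. Axes: x square to the row, y along the row (from eye bolt to hinge bolt), z up. Full bays at 51 and 102 mm along +y: only 5 to 15 mm between neighbouring bottles, so hold the bottle front and back, along x
- bolt (a point): axis of the bar's hinge bolt, 100.5 mm above the bench at the +y end of the row, 146 mm from the bay's centre; same axes as bay; the hinge axis is x. Two ears beside it stand 112 mm high
- bar (a joint): angle of the aluminium hold-down bar, rad: 0 level over the caps, eye through its slot, at its stop (top then 103 mm above the bench); grows as its free end rises, 1.57 upright, 1.6 at most. 36 mm wide, 5 mm thick, 251 mm from hinge bolt to free end. Stiff bolt: it stays where it is left; 1 to 2 N at the free end swings it
- bar_end (a point): middle of the bar's free end edge, half-way through its thickness
- eye (a point): centre of the hole of the fixed eye bolt, 119.5 mm above the bench: round ring of 7 mm steel, hole 29 mm, 43 mm over all, standing upright in the plane of bay's y and z (same axes as bay; x looks through the hole). 70 mm from the bay's centre along -y. With the bar down the ring's lowest 5 mm are in its slot, the bar's top 16.5 mm below this point
- hook_grip (a point): centre of the flat lug (24 mm wide along y, 30 long along x, 10 thick) of the steel snap hook, which starts flat on the bench, this point 5 mm up. Hook axes (here and below): x from lug to rounded crown, y to the gate's side, z up as it lies. Hook 108 mm long, 46 wide, 0.16 kg, of 10 mm round stock; spine along y = -18 mm, gate and nose along y = +18 mm
- hook_nose (a point): middle of the hook's stock near the tip of its nose, 67 mm along x and 18 mm along y from hook_grip; the nose ends at x = 62 mm
- hook_side (a point): point on the hook's gate side, in the middle of the shut gate: 42 mm along x and 18 mm along y from hook_grip (moves with the hook, not with the gate)
- hook_crown (a point): middle of the hook's stock at its crown, 87 mm along x from hook_grip; inside, the hook is 26 mm wide and clear from x = 27 to x = 82 mm
- gate (a joint): angle of the hook's sprung gate, rad: 0 shut, growing as its tip swings inward, 0.75 at most. Gate 7 mm thick, hinged 21 mm along x from hook_grip, free tip at x = 60 mm beside the nose. Pressing near the tip takes about 2 N to start, 6 N to open wide; it springs shut once what pressed it has moved past its tip towards the crown
- bottle2_mid (a point): centre of the bottle already in the bay nearest the bar's bolt, same kind
- bottle3_mid (a point): centre of the bottle already in the middle bay, same kind
- jar_mid (a point): centre of a bystander: glass weighing jar with knobbed lid, 74 mm across, 72 mm high
- stopper_mid (a point): centre of a bystander: white plastic stopper standing on its flange, 48 mm across, 50 mm high
- spatula: a bystander: flat steel lab spatula, 178 mm long, 14 mm wide, 4 mm thick, lying on the bench; origin at its middle

How it is judged (in metres and radians):
On the way, in this order (a step that is already met when the one before it is completed fails the run):
1. the loose bottle stands upright on the floor of the empty bay (horizontal distance between bottle_mid and bay below 0.009 m and z of bottle_mid in the frame of bay below 0.05 m and angle between bottle_mid's own z axis and vertical below 0.12 rad), for 0.2 s.
2. the bar is down over the caps with the eye through its slot (value of joint bar below 0.03 rad), for 0.2 s.
3. the hook's gate is pressed in at the eye (value of joint gate above 0.25 rad and distance between hook_nose and eye below 0.045 m), for 0.03 s.
At the end, for the whole second after the job is handed in: loose bottle upright on the bay floor (within 9 mm), bar within 0.03 rad of level, gate shut (under 0.08 rad), hook through the eye: lug and crown on opposite sides of the ring and its gate-and-nose side in the hole (a point of it within 22 mm of the hole's centre); hook at rest (all of step 1 and value of joint bar below 0.03 rad and value of joint gate below 0.08 rad and ((x of hook_grip in the frame of eye below -0.015 m and x of hook_crown in the frame of eye above 0.001 m) or (x of hook_grip in the frame of eye above 0.015 m and x of hook_crown in the frame of eye below -0.001 m)) and ((distance between hook_nose and eye below 0.022 m and y of hook_nose in the frame of eye between -0.016 and 0.016 m and z of hook_nose in the frame of eye between -0.018 and 0.018 m) or (distance between hook_side and eye below 0.022 m and y of hook_side in the frame of eye between -0.016 and 0.016 m and z of hook_side in the frame of eye between -0.018 and 0.018 m)) and linear speed of hook below 0.03 m/s); the robot touches nothing.
It fails at once if a bystander (jar, stopper or spatula) is moved more than 30 mm (distance of any of jar_mid, stopper_mid, spatula from where it was at the start of the episode above 0.03 m).
It fails at once if one of the two bottles already in the carrier is taken out or moved more than 20 mm (distance of any of bottle2_mid, bottle3_mid from where it was at the start of the episode above 0.02 m).
It also fails if it takes over 72 s, if anything falls off the work surface, if the arm or the gripper's body presses on something with over 40 N, if the wrist force passes 120 N, or if a joint passes its speed limit or range.

## Working session

There is one attempt and no reset: what is moved stays moved. The work goes in short steps, Python scripts to look and compute and a shell command to move; the robot and the scene stay as the last step left them, time stands still between calls to the robot, and variables do not carry over. Pictures are saved under pics/ and viewed, and the job is handed in when it is done.

```bash
ls; mkdir -p pics
cat > h.py <<'E'
import numpy as np,cv2
from cell import manip
from scipy.spatial.transform import Rotation as R
def cam(n):
    return manip.camera(n)
def Rc(c):
    o=np.array(c["orientation"],float)
    return o if o.shape==(3,3) else R.from_euler('xyz',o).as_matrix()
def ray(c,uv):
    K=np.array(c["intrinsics"]);d=Rc(c)@np.linalg.inv(K)@np.array([uv[0],uv[1],1.])
    return np.array(c["origin"],float),d/np.linalg.norm(d)
def atz(c,uv,z):
    o,d=ray(c,uv);return o+d*(z-o[2])/d[2]
def proj(c,p):
    K=np.array(c["intrinsics"]);q=K@(Rc(c).T@(np.array(p,float)-np.array(c["origin"])));return q[:2]/q[2]
def tri(obs):
    A=np.zeros((3,3));b=np.zeros(3)
    for c,uv in obs:
        o,d=ray(c,uv);P=np.eye(3)-np.outer(d,d);A+=P;b+=P@o
    x=np.linalg.solve(A,b);res=[np.linalg.norm((np.eye(3)-np.outer(*[ray(c,uv)[1]]*2))@(x-ray(c,uv)[0])) for c,uv in obs]
    return x,res
def save(c,n):
    cv2.imwrite('pics/'+n+'.png',cv2.cvtColor(c["img"],cv2.COLOR_RGB2BGR))
def tip(n,c):
    r=manip.tip_of(n,c);return [(np.round(q["xy"],1).tolist(),round(q["score"],2)) for q in r]
E
python3 - <<'E'
from h import *
s=cam("scene");t=cam("top");save(s,"s0");save(t,"t0")
for c in(s,t):
    print(c["origin"],c["orientation"],c["intrinsics"])
names="bottle_mid bay bolt bar_end eye hook_grip hook_nose hook_side hook_crown bottle2_mid bottle3_mid jar_mid stopper_mid spatula".split()
for n in names:
    print(n,tip(n,s)[:3],tip(n,t)[:3])
print(manip.read_state())
E
```

```text
pics
[965.95647124 723.62946454 732.09244144] [-2.22869489 -0.0047329   2.59985644] [[484.80264121   0.         275.86739727]
 [  0.         484.80264121 214.30502945]
 [  0.           0.           1.        ]]
[ 452.49495758   15.68526619 1075.62081457] [-3.04466898 -0.0156286  -1.5476674 ] [[459.76768544   0.         281.43285831]
 [  0.         459.76768544 211.28519271]
 [  0.           0.           1.        ]]
bottle_mid [([365.7, 254.8], 0.58), ([241.3, 228.2], 0.53)] [([199.4, 268.0], 0.67)]
bay [([227.6, 230.7], 0.9)] [([316.2, 190.6], 0.65), ([431.1, 207.8], 0.53)]
bolt [([267.3, 229.4], 0.76)] [([254.0, 195.0], 0.77), ([366.6, 255.0], 0.62), ([315.9, 191.0], 0.39)]
bar_end [([258.7, 111.8], 0.66), ([260.0, 190.2], 0.53)] [([263.8, 173.2], 0.91)]
eye [([203.2, 182.8], 0.97)] [([356.7, 175.6], 0.73)]
hook_grip [([270.5, 183.1], 0.69), ([194.5, 174.9], 0.17)] []
hook_nose [([260.5, 112.3], 0.59), ([242.6, 192.6], 0.54), ([252.9, 190.1], 0.45)] [([365.3, 247.2], 0.69)]
hook_side [([268.8, 231.6], 0.64), ([259.4, 188.1], 0.49)] [([366.4, 252.3], 0.89)]
hook_crown [([240.8, 191.
[... 316 characters left out ...]
[426.7, 208.4], 0.51), ([369.4, 273.3], 0.5)]
{'clock': 1.5, 'joints': array([ 1.26642142e+00,  2.99900652e-01,  1.52103835e+00, -1.34089176e-05,
        1.32067077e+00, -6.66071563e-02]), 'qd': array([-0.00096115, -0.00039354,  0.00047224,  0.00023979, -0.0004291 ,
       -0.00078696]), 'effort': array([ 1.17865635e-03, -5.31669974e+01, -3.52915835e+01,  7.08530098e-02,
        2.12728512e-02,  2.43472408e-05]), 'eef_pos': array([129.54802991, 534.50693772, 227.42898435]), 'eef_rot': array([-1.57081427e+00, -1.18235138e-05, -2.37764429e-01]), 'wrist_force': array([-0.29467865,  0.40113921,  0.00234069]), 'moment': array([0.02598944, 0.01804101, 0.0094587 ]), 'finger_gap': 94.04744989408381}
```

View pictures.

View pics/s0.png

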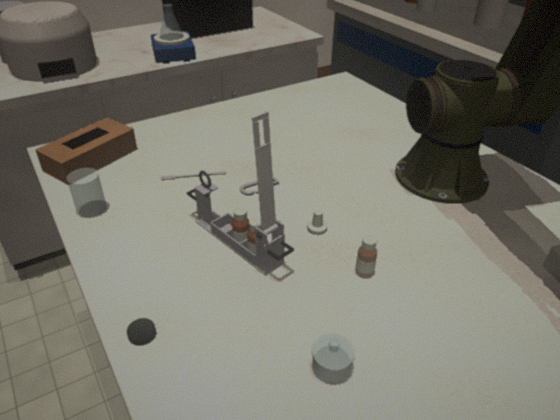

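View pics/t0.png

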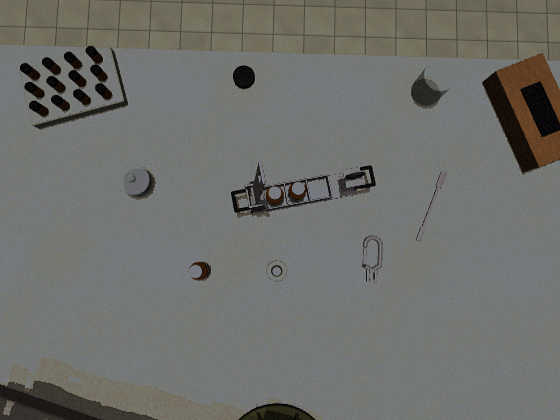

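Run:
```python
from h import *
s=cam("scene");t=cam("top");w=cam("wrist");save(w,"w0")
P={}
for n,a,b in [("bottle",(365.7,254.8),(199.4,268)),("bay",(227.6,230.7),(316.2,190.6)),("eye",(203.2,182.8),(356.7,175.6)),("bolt",(267.3,229.4),(254,195)),("barend",(258.7,111.8),(263.8,173.2)),("b2",(256.9,236.6),(270.1,194.5)),("b3",(244.1,229.8),(297.1,191.2)),("jar",(331.8,355.6),(132.4,181.8)),("stop",(315.1,219.3),(274.4,270.7))]:
    print(n,tri([(s,a),(t,b)]))
for n,uv,z in [("bottle",(199.4,268),46),("bay",(316.2,190.6),4),("eye",(356.7,175.6),119.5),("bolt",(254,195),100.5),("b2",(270.1,194.5),50),("b3",(297.1,191.2),50),("crown",(370.3,231.9),5),("nose",(365.3,247.2),5),("side",(366.4,252.3),5),("lug",(371,274),5),("spat1",(443,172),2),("spat2",(419,240),2)]:
    print(n,atz(t,uv,z).round(1))
print("wrist", w["origin"],w["orientation"],w["intrinsics"])
big=cv2.resize(t["img"][140:300,180:460],None,fx=2.8,fy=2.8,interpolation=cv2.INTER_CUBIC);cv2.imwrite("pics/t0z.png",big[:,:,::-1])
```

```text
bottle (array([420.63229754, 181.52539589,  50.44196059]), [np.float64(2.1345891217665605), np.float64(2.1345891217665116)])
bay (array([608.52343305, -79.71226659,   8.61481871]), [np.float64(1.3730619308390515), np.float64(1.3730619308392429)])
eye (array([ 628.01657912, -156.77144741,  105.48565178]), [np.float64(0.1259716854597564), np.float64(0.1259716854597199)])
bolt (array([582.37493443,  61.12883008, 101.34109957]), [np.float64(1.5975268499874193), np.float64(1.597526849987501)])
barend (array([583.97310465,  35.10287207, 352.18028302]), [np.float64(0.7482517481648167), np.float64(0.748251748164699)])
b2 (array([589.37452661,  27.57755445,  60.64467192]), [np.float64(1.121001614227873), np.float64(1.1210016142281016)])
b3 (array([596.32042124, -30.25421557,  42.31130009]), [np.float64(4.3117230299252185), np.float64(4.311723029925125)])
jar (array([615.98040727, 340.80915013,  33.90222839]), [np.float64(3.4396284259985235), np.float64(3.4396284259984027)])
stop (array([422.51447591,  12.2424343 ,  30.07253879]), [np.float64(3.753500663937841), np.float64(3.7535006639378734)])
bottle [422.2 180.9  46. ]
bay [608.  -79.4   4. ]
eye [ 625.4 -154.2  119.5]
bolt [581.1  62.  100.5]
b2 [589.9  28.3  50. ]
b3 [598.9 -32.3  50. ]
crown [ 513.7 -207.4    5. ]
nose [ 477.8 -195.9    5. ]
side [ 466.  -198.5    5. ]
lug [ 416.2 -209.4    5. ]
spat1 [ 660.6 -380.9    2. ]
spat2 [ 497.6 -322.5    2. ]
wrist [ 50.31107467 554.16270371 384.55220602] [ 2.85522270e+00 -7.47555949e-04  1.33319169e+00] [[339.67856916   0.         289.0018986 ]
 [  0.         339.67856916 207.96307787]
 [  0.           0.           1.        ]]
```

View pics/w0.png

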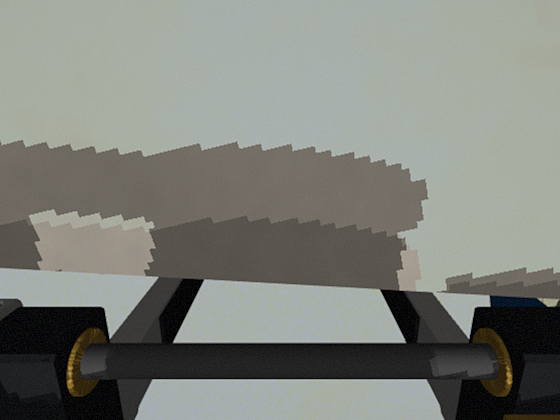

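View pics/t0z.png

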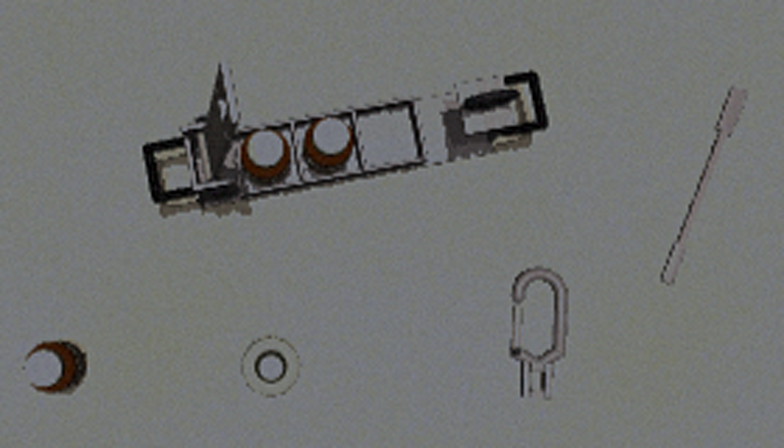

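```bash
cat >> h.py <<'E'
def go(p,yaw=None,Rt=None,s=None):
    s=s or manip.read_state()
    R0=R.from_euler('xyz',s["eef_rot"]);p0=s["eef_pos"]
    if Rt is None: Rt=R.from_euler('xyz',[-np.pi/2,0,yaw])
    d=R0.inv().apply(np.array(p,float)-p0);rv=(R0.inv()*Rt).as_rotvec(degrees=True)
    print("row",d.round(1).tolist(),rv.round(2).tolist())
def ik_note(): pass
E
python3 -c "
from h import *
go([425,165,250],-1.37)"
```

```text
row [374.2, -22.6, -289.5] [-0.0, 64.87, -0.0]
```

```bash
python3 -m jog '[374,-22.6,-289.5,0,64.9,0,374,-22.6,-289.5,0,64.9,0,374,-22.6,-289.5,0,64.9,0,374,-22.6,-289.5,0,64.9,0,374,-22.6,-289.5,0,64.9,0,374,-22.6,-289.5,0,64.9,0,374,-22.6,-289.5,0,64.9,0,374,-22.6,-289.5,0,64.9,0,374,-22.6,-289.5,0,64.9,0,374,-22.6,-289.5,0,64.9,0]'
python3 - <<'E'
from h import *
print(manip.read_state()["eef_pos"],manip.read_state()["eef_rot"])
w=cam("wrist");save(w,"w1");print(w["origin"],w["orientation"])
for n in ["bottle_mid","stopper_mid","bay","eye","hook_grip","bottle3_mid"]: print(n,tip(n,w)[:3])
E
```

```text
clock: 2.48
eef_pos: [390.3, 207.5, 247.8]
eef_rot: [-1.57, 0.0, -1.379]
wrist_force: [0.3, 1.2, -0.2]
finger_gap: 94.2
[390.27378358 207.54002988 247.76894831] [-1.56997940e+00  2.21181862e-04 -1.37873659e+00]
[375.27152736 288.62513393 404.88344141] [ 2.85638711e+00 -1.52910032e-03  1.92266790e-01]
bottle_mid [([308.1, 212.2], 0.66)]
stopper_mid [([282.7, 332.3], 0.78)]
bay [([401.5, 396.8], 0.59)]
eye []
hook_grip [([280.5, 334.7], 0.35)]
bottle3_mid [([414.2, 394.0], 0.58)]
```

View pics/w1.png

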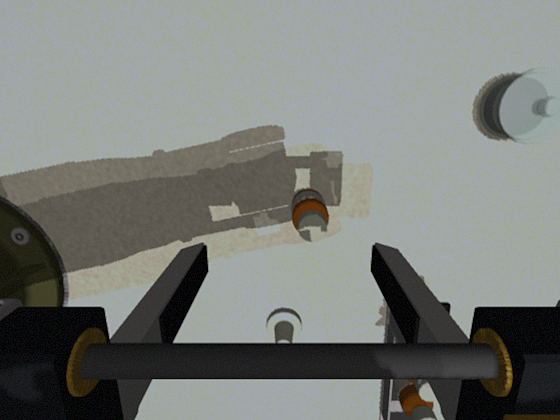

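Run:
```python
from h import *
w=cam("wrist")
print(manip.read_state()["eef_pos"],w["origin"])
m=manip.masks_of("bottle_mid",w)
for q in m[:2]:
    ys,xs=np.where(q["pixels"]);print(q["score"],q["xy"],xs.min(),xs.max(),ys.min(),ys.max())
for n in ["bottle_mid"]: print(n,tip(n,w)[:3], [atz(w,q[0],46).round(1) for q in tip(n,w)])
for p in [[421,181,0],[421,181,46],[421,181,92]]: print(proj(w,p))
save(w,"w2")
cv2.imwrite("pics/w2z.png",cv2.resize(w["img"][170:270,240:380],None,fx=5,fy=5,interpolation=cv2.INTER_CUBIC)[:,:,::-1])
```

```text
[388.72343731 210.39647749 247.31360631] [373.07547882 291.29935831 404.41275792]
0.74 [308.0, 215.1] 292 329 190 243
bottle_mid [([308.5, 215.3], 0.78)] [array([417.3, 184.4,  46. ])]
[308.77348504 207.23482775]
[311.11456241 218.81278978]
[314.07642631 233.46089512]
```

View pics/w2z.png

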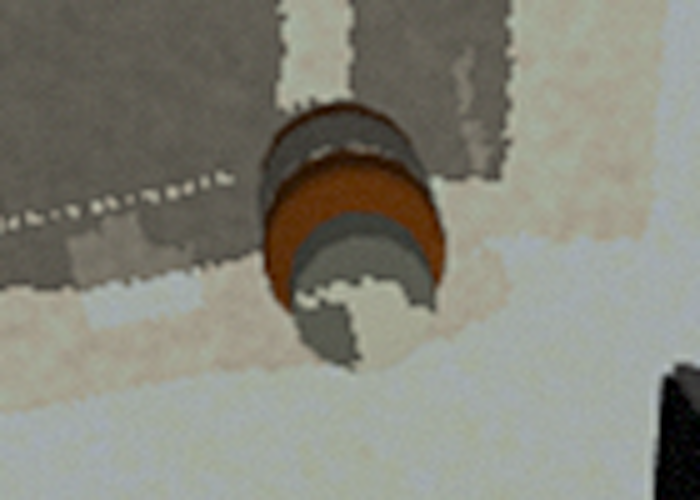

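```bash
python3 -c "
from h import *
go([419,183.5,150],-1.37)
go([419,183.5,55],-1.37)"
```

```text
row [32.1, 97.3, 24.1] [-0.0, 0.07, -0.0]
row [32.1, 192.3, 24.1] [-0.0, 0.07, -0.0]
```

```bash
python3 -m jog '[32,60,24,0,0,0,32,97,24,0,0,0,32,97,24,0,0,0,32,97,24,0,0,0,32,97,24,0,0,0]'
python3 - <<'E'
from h import *
w=cam("wrist");save(w,"w3")
for n in ["bottle_mid"]: print(n,tip(n,w)[:3], [atz(w,q[0],46).round(1) for q in tip(n,w)])
go([419,183.5,55],-1.37)
print(manip.read_state()["eef_pos"])
E
```

```text
clock: 3.45
eef_pos: [419.0, 183.1, 150.4]
eef_rot: [-1.572, -0.0, -1.37]
wrist_force: [-0.2, 0.2, 0.4]
finger_gap: 93.7
bottle_mid [([284.6, 213.6], 0.88)] [array([416.2, 183.5,  46. ])]
row [-0.1, 97.2, -1.1] [-0.17, 0.02, -0.02]
[419.77466383 183.56297353 152.21850837]
```

View pics/w3.png

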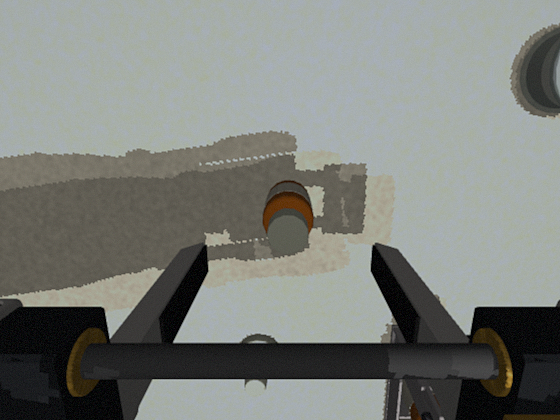

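```bash
python3 -m jog '[0,30,-2,0,0,0,0,60,-2,0,0,0,0,85,-2,0,0,0,0,97,-2,0,0,0,0,97,-2,0,0,0,0,97,-2,0,0,0]'
python3 -m jog '[0,0,0,0,0,0,0,0,0,0,0,0,0,0,0,0,0,0,0,0,0,0,0,0,0,0,0,0,0,0,0,0,0,0,0,0,0,0,0,0,0,0,0,0,0,0,0,0]' 36 15
python3 - <<'E'
from h import *
s=cam("scene");save(s,"s1");st=manip.read_state();print(st["eef_pos"],st["eef_rot"],st["finger_gap"],st["wrist_force"])
E
```

```text
clock: 4.1
eef_pos: [417.8, 182.9, 54.5]
eef_rot: [-1.57, 0.0, -1.37]
wrist_force: [-0.0, -0.4, 1.2]
finger_gap: 93.7
clock: 4.77
eef_pos: [417.3, 182.4, 53.3]
eef_rot: [-1.571, -0.0, -1.371]
wrist_force: [-0.0, -0.4, -0.2]
finger_gap: 44.4
[417.33932568 182.40984666  53.33398118] [-1.57079554e+00  1.51719130e-05 -1.37056517e+00] 39.89596195209345 [1.57359126 0.04064064 0.95809032]
```

View pics/s1.png

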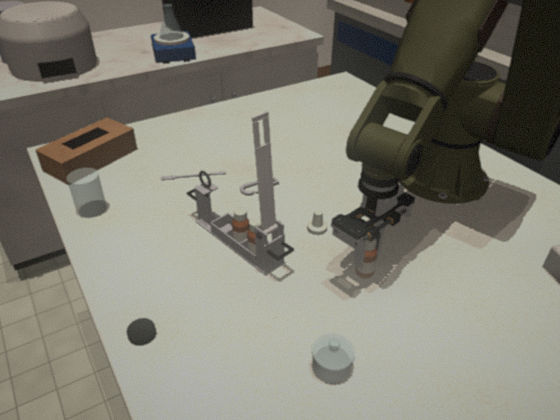

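```bash
cat > fit.py <<'E'
from h import *
from scipy.optimize import least_squares
LOC={"bay":(0,0,4),"eye":(0,-70,119.5),"bolt":(0,146,100.5),"bottle3_mid":(0,51,50),"bottle2_mid":(0,102,50)}
def fit(obs):  # list (cam,name,uv)
    def f(v):
        c,s=np.cos(v[2]),np.sin(v[2]);r=[]
        for cm,n,uv in obs:
            a,b,z=LOC[n];r+=list(proj(cm,[v[0]+c*a-s*b,v[1]+s*a+c*b,z])-uv)
        return np.array(r)
    q=least_squares(f,[608,-79,0.2],loss="soft_l1");return q.x,f(q.x).reshape(-1,2)
E
python3 - <<'E'
from fit import *
s=cam("scene");t=cam("top")
obs=[(s,"bay",(227.6,230.7)),(s,"eye",(203.2,182.8)),(s,"bolt",(267.3,229.4)),(s,"bottle2_mid",(256.9,236.6)),(s,"bottle3_mid",(244.1,229.8)),
(t,"bay",(316.2,190.6)),(t,"eye",(356.7,175.6)),(t,"bolt",(254,195)),(t,"bottle2_mid",(270.1,194.5)),(t,"bottle3_mid",(297.1,191.2))]
for o in (obs,obs[:5],obs[5:]):
    x,r=fit(o);print(x,"\n",r.round(1).tolist())
go([445,-79,190],-1.37)
E
```

```text
[ 6.10250248e+02 -8.08629116e+01  2.08786892e-01] 
 [[-0.2, 1.6], [2.2, -3.9], [2.0, 0.2], [-1.2, 1.5], [-3.5, -2.6], [0.6, -0.9], [-2.3, 0.2], [0.0, 0.5], [4.2, 0.4], [-0.6, -0.4]]
[ 6.12595422e+02 -7.84080451e+01  2.52864784e-01] 
 [[-0.6, 2.5], [0.6, -2.6], [3.9, -0.1], [-0.1, 1.6], [-3.2, -2.1]]
[ 6.09823465e+02 -8.09625608e+01  1.99362427e-01] 
 [[0.7, -0.7], [-2.2, 0.7], [-0.0, 0.1], [4.1, 0.2], [-0.6, -0.4]]
row [261.7, -136.7, -24.9] [0.0, -0.03, 0.0]
```

```bash
python3 -m jog '[0,-35,0,0,0,0,0,-70,0,0,0,0,10,-105,0,0,0,0,45,-136,-5,0,0,0,85,-136,-10,0,0,0,125,-136,-15,0,0,0,165,-136,-20,0,0,0,205,-136,-25,0,0,0,240,-136,-25,0,0,0,262,-136,-25,0,0,0]'
python3 -m jog '[0,0,0,0,0,0,0,0,0,0,0,0]'
python3 - <<'E'
from fit import *
w=cam("wrist");save(w,"w4");st=manip.read_state();print(st["eef_pos"],st["eef_rot"],st["finger_gap"],w["origin"])
for n in ["bay","eye","bolt","bottle2_mid","bottle3_mid"]: print(n,tip(n,w)[:3])
E
```

```text
clock: 5.75
eef_pos: [444.8, -82.3, 189.4]
eef_rot: [-1.571, -0.0, -1.372]
wrist_force: [1.2, 0.6, -0.8]
finger_gap: 39.2
clock: 5.92
eef_pos: [444.8, -80.1, 189.1]
eef_rot: [-1.571, 0.0, -1.373]
wrist_force: [0.6, 0.0, -1.6]
finger_gap: 39.5
[444.67838336 -79.21214491 189.04767872] [-1.57145010e+00  4.68056746e-04 -1.37133729e+00] 39.41587523100937 [429.51174003   0.94308808 346.148089  ]
bay [([442.2, 221.9], 0.81), ([480.7, 124.6], 0.63)]
eye [([498.7, 354.7], 0.85), ([532.3, 64.0], 0.57)]
bolt [([531.7, 67.0], 0.56), ([283.9, 100.7], 0.55)]
bottle2_mid [([476.1, 126.3], 0.84), ([532.3, 64.6], 0.67)]
bottle3_mid [([470.2, 184.9], 0.67)]
```

View pics/w4.png

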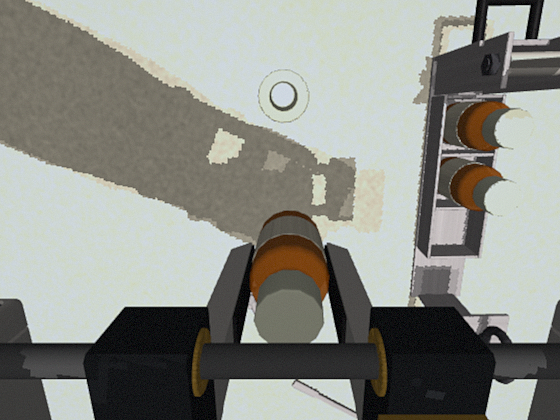

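Run:
```python
from fit import *
w=cam("wrist")
im=w["img"].copy()
def P(v,a,b,z):
    c,s=np.cos(v[2]),np.sin(v[2]);return proj(w,[v[0]+c*a-s*b,v[1]+s*a+c*b,z])
v=[609.5,-80.5,0.2]
f=5;x0,y0=410,150
z=cv2.resize(im[y0:270,x0:550],None,fx=f,fy=f,interpolation=cv2.INTER_CUBIC)[:,:,::-1].copy()
for zz,col in((34,(0,255,0)),(4,(0,0,255))):
    pts=np.array([(P(v,a,b,zz)-[x0,y0])*f+f/2 for a,b in((-24,-24),(24,-24),(24,24),(-24,24))]).astype(int)
    cv2.polylines(z,[pts],True,col,1)
cv2.imwrite("pics/w4z.png",z)
obs=[(w,"eye",(498.7,354.7)),(w,"bottle2_mid",(476.1,126.3)),(w,"bottle3_mid",(470.2,184.9))]
print(fit(obs))
```

```text
(array([ 6.13470127e+02, -7.92271592e+01,  2.46792741e-01]), array([[ 0.02704835, -1.89732402],
       [ 0.17504284,  0.43917067],
       [-0.21666995,  0.44865889]]))
```

View pics/w4z.png

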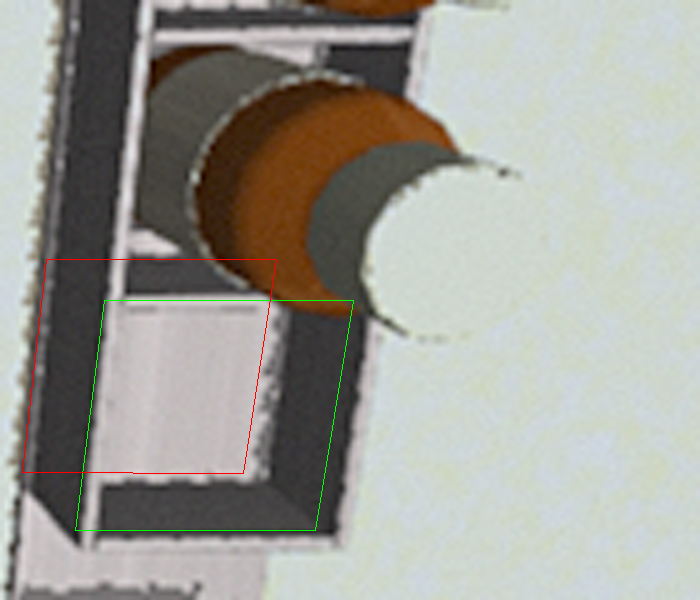

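Run:
```python
from fit import *
w=cam("wrist");st=manip.read_state();e=st["eef_pos"];print(e)
print(tip("bottle_mid",w)[:2],proj(w,e+[0,0,46-53.3]),"cap",proj(w,e+[0,0,92-53.3]))
go([613,-80,190],0.22-np.pi/2)
go([613,-80,58],0.22-np.pi/2)
```

```text
[444.95309785 -78.78715074 189.38878082]
[([286.2, 271.7], 0.86)] [287.02909723 269.85422779] cap [286.49085135 321.95173549]
row [34.6, -0.6, 164.4] [-0.0, -1.09, 0.0]
row [34.6, 131.4, 164.4] [-0.0, -1.09, 0.0]
```

```bash
python3 -m jog '[36,0,40,0,-1.1,0,36,0,80,0,-1.1,0,36,0,115,0,-1.1,0,36,0,145,0,-1.1,0,36,0,164,0,-1.1,0,36,0,164,0,-1.1,0,36,20,164,0,-1.1,0,36,40,164,0,-1.1,0,36,50,164,0,-1.1,0]'
python3 -m jog '[0,0,0,0,0,0,0,0,0,0,0,0]'
python3 - <<'E'
from fit import *
w=cam("wrist");s=cam("scene");save(w,"w5");st=manip.read_state();print(st["eef_pos"],st["eef_rot"],st["wrist_force"])
cv2.imwrite("pics/s5z.png",cv2.resize(s["img"][120:290,150:330],None,fx=3.4,fy=3.4,interpolation=cv2.INTER_CUBIC)[:,:,::-1])
go([613.3,-81.5,57.5],0.22-np.pi/2)
E
```

```text
clock: 7.12
eef_pos: [611.5, -81.8, 137.0]
eef_rot: [-1.574, 0.001, -1.351]
wrist_force: [-0.2, 0.2, -2.1]
finger_gap: 39.5
clock: 7.28
eef_pos: [612.6, -82.0, 139.7]
eef_rot: [-1.571, 0.0, -1.351]
wrist_force: [0.2, 0.2, -1.0]
finger_gap: 39.3
[613.20487902 -82.13444154 140.78346361] [-1.56906812e+00 -7.67215428e-04 -1.35140195e+00] [-0.1186007   1.07965214 -1.4782651 ]
row [-0.7, 83.3, 0.1] [-0.1, -0.03, 0.04]
```

View pics/w5.png

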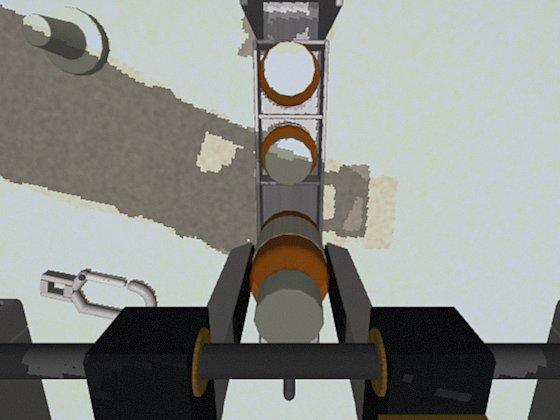

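View pics/s5z.png

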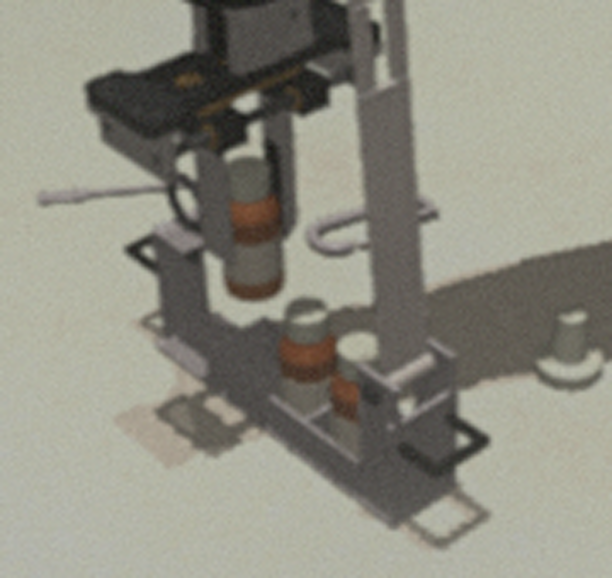

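```bash
python3 -m jog '[0,20,0,0,0,0,0,40,0,0,0,0,0,50,0,0,0,0,0,58,0,0,0,0,0,65,0,0,0,0,0,72,0,0,0,0,0,78,0,0,0,0,0,82,0,0,0,0,0,82,0,0,0,0,0,82,0,0,0,0,0,0]'
python3 - <<'E'
from fit import *
w=cam("wrist");save(w,"w6");st=manip.read_state();print(st["eef_pos"],st["eef_rot"],st["wrist_force"],st["clock"])
E
```

```text
[613.23596389 -82.09564084 140.76881785] [-1.56894571e+00 -7.98402514e-04 -1.35133607e+00] [-0.63512819  0.16176464 -1.61825363] 7.4333validation failed for argument at $...
```

View pics/w6.png

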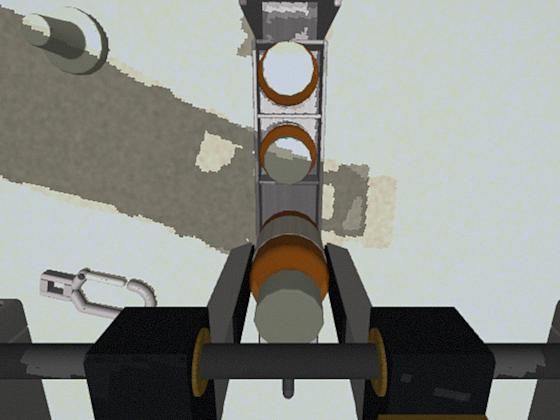

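```bash
python3 -m jog '[0,20,0,0,0,0,0,40,0,0,0,0,0,50,0,0,0,0,0,58,0,0,0,0,0,65,0,0,0,0,0,72,0,0,0,0,0,78,0,0,0,0,0,82,0,0,0,0,0,82,0,0,0,0]'
python3 - <<'E'
from fit import *
w=cam("wrist");save(w,"w6");st=manip.read_state();print(st["eef_pos"],st["eef_rot"],st["wrist_force"],st["clock"])
E
```

```text
clock: 8.18
eef_pos: [613.1, -82.0, 57.3]
eef_rot: [-1.57, -0.0, -1.351]
wrist_force: [0.3, -1.0, -1.0]
finger_gap: 39.5
[613.00693241 -82.00131923  57.44577254] [-1.57048370e+00 -1.65359894e-04 -1.35128432e+00] [ 0.61222987 -0.54533761 -1.82353482] 8.2333
```

View pics/w6.png

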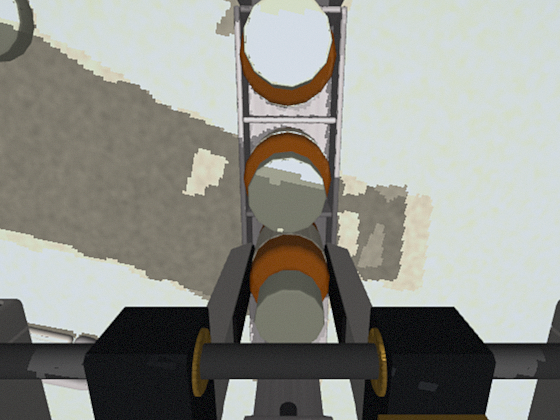

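```bash
python3 -m jog '[0,0,0,0,0,0,0,0,0,0,0,0,0,0,0,0,0,0,0,0,0,0,0,0,0,0,0,0,0,0]' 75
python3 -m jog '[0,-30,0,0,0,0,0,-70,0,0,0,0,0,-110,0,0,0,0,0,-140,0,0,0,0,0,-140,0,0,0,0,0,-140,0,0,0,0]'
python3 - <<'E'
from fit import *
w=cam("wrist");save(w,"w7");st=manip.read_state();print(st["eef_pos"],st["eef_rot"],st["wrist_force"],st["clock"],st["finger_gap"])
s=cam("scene")
cv2.imwrite("pics/s7z.png",cv2.resize(s["img"][120:290,150:330],None,fx=3.4,fy=3.4,interpolation=cv2.INTER_CUBIC)[:,:,::-1])
print(w["origin"],w["orientation"])
for n in ["hook_grip","hook_nose","hook_side","hook_crown","eye","bottle_mid","bottle3_mid"]:
    q=tip(n,w)[:3];print(n,q,[atz(w,a[0],{"h":5,"e":119.5,"b":50}[n[0]]).round(1).tolist() for a in q])
E
```

```text
clock: 8.65
eef_pos: [612.9, -82.0, 57.5]
eef_rot: [-1.571, -0.0, -1.351]
wrist_force: [0.8, -0.0, -0.6]
finger_gap: 69.1
clock: 9.15
eef_pos: [613.3, -82.1, 198.9]
eef_rot: [-1.568, -0.001, -1.351]
wrist_force: [-0.0, -0.0, 0.1]
finger_gap: 75.1
[612.67184721 -81.96008374 197.0332363 ] [-1.57080702e+00 -2.53177549e-05 -1.35133415e+00] [-0.26048572 -0.05851769 -0.94412717] 9.2 75.02999961079854
[595.72882134  -1.27548463 355.95187429] [ 2.85487051 -0.00372425  0.21968813]
hook_grip [] []
hook_nose [([152.1, 258.5], 0.8)] [[482.2, -193.2, 5.0]]
hook_side [([134.1, 254.5], 0.58)] [[462.0, -192.7, 5.0]]
hook_crown [([167.5, 277.5], 0.65)] [[501.9, -213.1, 5.0]]
eye [([289.2, 305.7], 0.79)] [[629.5, -148.0, 119.5]]
bottle_mid [([287.4, 200.4], 0.88), ([168.8, 278.8], 0.2)] [[613.4, -82.2, 50.0], [515.3, -187.1, 50.0]]
bottle3_mid [([284.2, 142.7], 0.56)] [[599.2, -31.0, 50.0]]
```

View pics/w7.png

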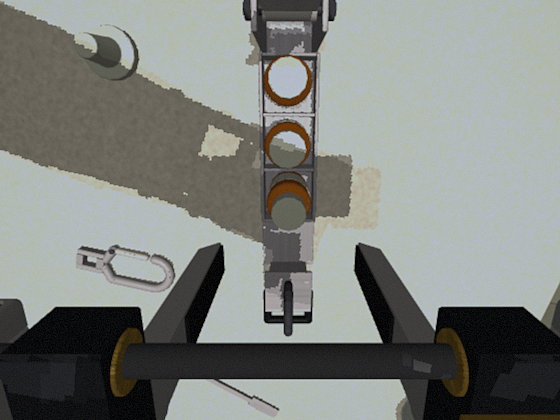

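View pics/s7z.png

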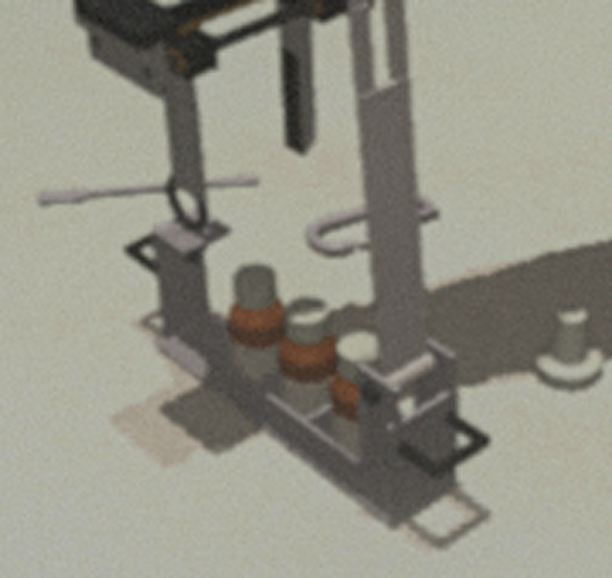

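```bash
python3 -m jog '[0,-35,-20,0,0,0,0,-70,-45,0,0,0,0,-100,-70,0,0,0,0,-115,-85,0,0,0,-30,-115,-85,0,0,0,-70,-115,-85,0,0,0,-110,-115,-85,0,0,0,-150,-115,-85,0,0,0,-192,-115,-85,0,0,0,-192,-115,-85,0,0,0]' 0 20
python3 -m jog '[0,0,0,0,0,0,0,0,0,0,0,0]'
python3 - <<'E'
from fit import *
s=cam("scene");t=cam("top");print(manip.read_state()["eef_pos"],manip.read_state()["finger_gap"])
v=[613,-80.2,.22];st=manip.read_state();c,sn=np.cos(.22),np.sin(.22);d=st["eef_pos"][:2]-v[:2];print("x'y'",c*d[0]+sn*d[1],-sn*d[0]+c*d[1],st["eef_rot"])
cv2.imwrite("pics/s8.png",s["img"][:,:,::-1])
for cm in(s,t): print(tip("bar_end",cm)[:2])
for th in (1.6,1.57,1.5,1.45,1.4):
    y=146-251*np.cos(th);z=100.5+251*np.sin(th);p=[613-sn*y,-80.2+c*y,z];print(th,proj(s,p),proj(t,p))
E
```

```text
clock: 10.43
eef_pos: [486.6, 92.1, 312.6]
eef_rot: [-1.57, 0.001, -1.346]
wrist_force: [0.5, -0.9, 0.4]
finger_gap: 11.9
clock: 10.6
eef_pos: [488.2, 86.6, 312.3]
eef_rot: [-1.571, -0.0, -1.351]
wrist_force: [0.9, -0.9, 0.0]
finger_gap: 0.9
[488.3686919   85.84219206 312.20779412] 0.6469734433041789
x'y' -85.39205068790913 189.23839510210405 [-1.57097752e+00 -1.34474684e-04 -1.35276226e+00]
[([256.7, 110.1], 0.73)]
[([260.2, 170.9], 0.71)]
1.6 [271.19755018 119.34245339] [242.44242728 175.09223418]
1.57 [268.21590093 117.83471531] [247.08527364 174.18020524]
1.5 [261.38597813 114.83772579] [257.92292439 172.15505604]
1.45 [256.63562743 113.14145214] [265.62106298 170.80509015]
1.4 [252.00862618 111.81137112] [273.23987028 169.54273001]
```

View pics/s8.png

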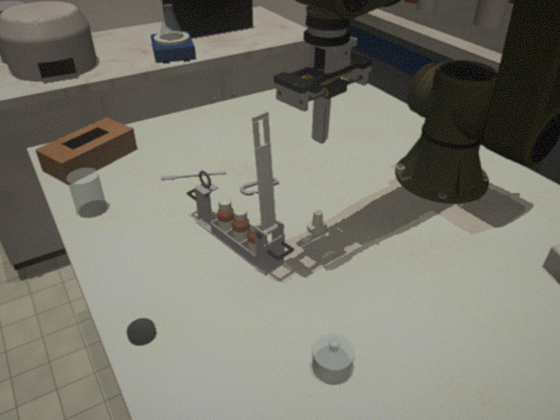

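Run:
```python
import numpy as np
for d in (84,76,68,60,52,44,37,30,23,17,11,6,2,0,-1):
    t=np.radians(d);r=165+20*np.sin(t);y=146-r*np.cos(t)+2.5*np.sin(t);z=100.5+r*np.sin(t)+2.5*np.cos(t)
    print(d,"toolx %.0f tooly %.0f"%(189.2-y-8,312.2-z-22))
```

```text
84 toolx 52 tooly 6
76 toolx 77 tooly 10
68 toolx 102 tooly 19
60 toolx 124 tooly 31
52 toolx 145 tooly 46
44 toolx 162 tooly 64
37 toolx 175 tooly 81
30 toolx 186 tooly 100
23 toolx 193 tooly 120
17 toolx 198 tooly 137
11 toolx 200 tooly 155
6 toolx 201 tooly 170
2 toolx 201 tooly 181
0 toolx 200 tooly 187
-1 toolx 200 tooly 190
```

```bash
python3 -m jog '[0,4,30,0,0,0,0,4,60,0,0,0,0,4,85,0,0,0,0,4,85,0,0,0]'; python3 -c "
from h import *
print(manip.read_state()['eef_pos'])"
```

```text
clock: 11.13
eef_pos: [573.7, 104.9, 306.6]
eef_rot: [-1.573, 0.0, -1.353]
wrist_force: [-0.7, -0.7, -0.6]
finger_gap: 0.0
[573.72278155 104.92233159 306.57793964]
```

```bash
python3 -m jog '[30,1,0,0,0,0,52,2,0,0,0,0,65,3,0,0,0,0,77,6,0,0,0,0,90,10,0,0,0,0,102,15,0,0,0,0,113,20,0,0,0,0,124,27,0,0,0,0,135,34,0,0,0,0,145,42,0,0,0,0]'
python3 - <<'E'
from fit import *
s=cam("scene");print(manip.read_state()["eef_pos"],manip.read_state()["wrist_force"])
cv2.imwrite("pics/s9.png",cv2.resize(s["img"][60:300,130:410],None,fx=2.5,fy=2.5)[:,:,::-1])
E
```

```text
clock: 11.97
eef_pos: [602.8, -37.1, 265.6]
eef_rot: [-1.571, -0.0, -1.351]
wrist_force: [0.0, 1.1, 0.5]
finger_gap: 0.5
[602.57554448 -38.47529569 263.56487046] [ 0.87454689 -1.19753251 -0.51568355]
```

View pics/s9.png

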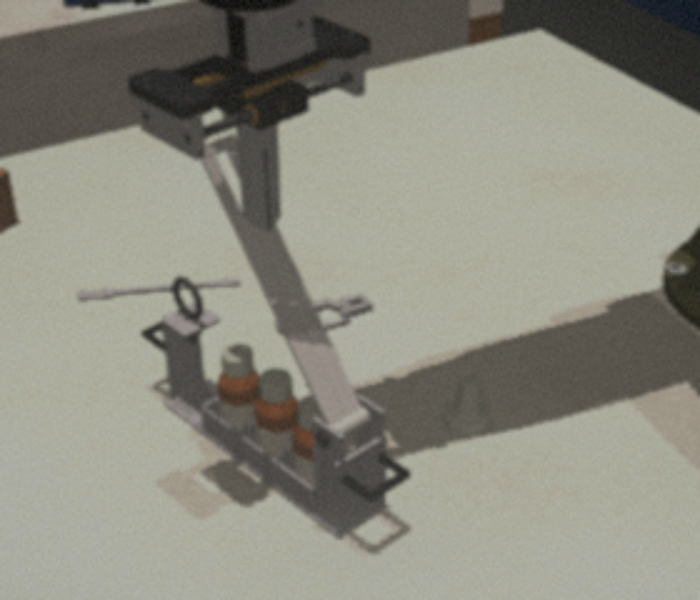

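```bash
python3 -m jog '[9,9,0,0,0,0,17,18,0,0,0,0,24,27,0,0,0,0,30,35,0,0,0,0,41,54,0,0,0,0,48,74,0,0,0,0,53,91,0,0,0,0,55,109,0,0,0,0,56,124,0,0,0,0,56,132,0,0,0,0]'
python3 -m jog '[0,3,0,0,0,0,0,6,0,0,0,0,0,6,0,0,0,0]'
python3 - <<'E'
from fit import *
s=cam("scene");t=cam("top");print(manip.read_state()["eef_pos"],manip.read_state()["wrist_force"])
print(tip("bar_end",s)[:2],tip("bar_end",t)[:2])
sn,c=np.sin(.22),np.cos(.22)
for th in (0,.03,.06,.1):
    y=146-251*np.cos(th);z=100.5+251*np.sin(th);p=[613-sn*y,-80.2+c*y,z];print(th,proj(s,p),proj(t,p))
cv2.imwrite("pics/s10.png",cv2.resize(s["img"][120:300,130:340],None,fx=3.3,fy=3.3)[:,:,::-1])
E
```

```text
clock: 12.85
eef_pos: [614.1, -91.1, 131.8]
eef_rot: [-1.573, 0.001, -1.352]
wrist_force: [0.2, 0.1, 1.1]
finger_gap: 0.6
clock: 13.1
eef_pos: [614.9, -90.7, 128.4]
eef_rot: [-1.571, -0.0, -1.351]
wrist_force: [0.2, 0.7, -0.2]
finger_gap: 0.3
[615.09298347 -90.71735179 129.08176803] [ 0.34409373  0.05259613 -0.04768004]
[([196.7, 179.5], 0.91)] []
0 [195.75706831 180.21197345] [368.33065186 172.64113471]
0.03 [195.47489103 177.53704208] [368.9963214  172.01614743]
0.06 [195.24855351 174.88114903] [369.56795134 171.40237839]
0.1 [195.03509644 171.37265416] [370.17915981 170.60289742]
```

View pics/s10.png

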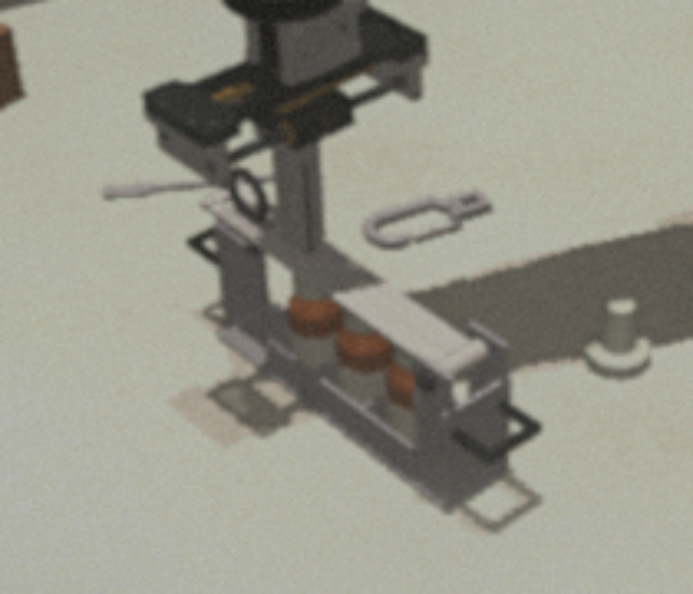

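```bash
python3 -m jog '[0,2,0,0,0,0,0,4,0,0,0,0,0,5,0,0,0,0,0,5,0,0,0,0,0,5,0,0,0,0]'
python3 -m jog '[0,1,0,0,0,0,0,2,0,0,0,0,0,2,0,0,0,0,0,2,0,0,0,0]'
```

```text
clock: 13.72
eef_pos: [615.2, -90.8, 125.1]
eef_rot: [-1.569, -0.001, -1.351]
wrist_force: [-5.9, 0.4, 15.1]
finger_gap: 0.4
clock: 14.05
eef_pos: [615.3, -90.8, 124.8]
eef_rot: [-1.568, -0.001, -1.351]
wrist_force: [-12.6, 3.8, 29.6]
finger_gap: 0.6
```

```bash
python3 -m jog '[0,-20,0,0,0,0,0,-60,0,0,0,0,0,-100,0,0,0,0]'
python3 - <<'E'
from fit import *
st=manip.read_state();print(st["eef_pos"],st["joints"])
go([475,-205,230],0.02)
E
```

```text
clock: 14.3
eef_pos: [614.1, -90.6, 221.6]
eef_rot: [-1.573, 0.001, -1.351]
wrist_force: [0.4, 0.8, -0.1]
finger_gap: 0.2
[614.10150066 -90.60664174 221.62032592] [-2.05487075e-01  4.65026872e-01  1.30834995e+00  1.35433158e-05
  1.37095667e+00 -4.24951736e-01]
row [81.4, -8.1, -160.7] [0.07, -78.57, -0.15]
```

```bash
python3 -m jog '[81,-8,-161,0,-78.6,0,81,-8,-161,0,-78.6,0,81,-8,-161,0,-78.6,0,81,-8,-161,0,-78.6,0,81,-8,-161,0,-78.6,0,81,-8,-161,0,-78.6,0,81,-8,-161,0,-78.6,0,81,-8,-161,0,-78.6,0,81,-8,-161,0,-78.6,0,81,-8,-161,0,-78.6,0]' 60
python3 - <<'E'
from fit import *
st=manip.read_state();print(st["eef_pos"],st["eef_rot"],st["joints"])
go([475,-205,230],0.02)
E
```

```text
clock: 15.13
eef_pos: [475.2, -204.9, 229.3]
eef_rot: [-1.571, -0.0, -0.107]
wrist_force: [-0.7, -0.3, 0.0]
finger_gap: 59.9
[ 475.24002506 -204.88053367  229.34553425] [-1.57081969e+00 -1.31830238e-04 -1.07303387e-01] [-4.77827332e-01  2.25898943e-01  1.60981476e+00  2.68962120e-05
  1.30574760e+00 -1.94132731e+00]
row [-0.2, -0.7, -0.1] [0.0, -7.29, 0.01]
```

```bash
python3 -m jog '[0,0,0,0,-7.2,0,0,0,0,0,-7.2,0,0,0,0,0,-7.2,0]'
python3 - <<'E'
from fit import *
w=cam("wrist");save(w,"w11");print(manip.read_state()["eef_pos"],w["origin"],w["orientation"])
for n in ["hook_grip","hook_nose","hook_side","hook_crown"]:
    q=tip(n,w)[:2];print(n,q,[atz(w,a[0],5).round(1).tolist() for a in q])
m=manip.masks_of("hook_grip",w)
for q in m[:2]:
    ys,xs=np.where(q["pixels"]);print(q["score"],q["xy"],xs.min(),xs.max(),ys.min(),ys.max())
if m: np.save("m11.npy",m[0]["pixels"])
cv2.imwrite("pics/w11z.png",cv2.resize(w["img"][150:330,200:400],None,fx=3.3,fy=3.3,interpolation=cv2.INTER_CUBIC)[:,:,::-1])
E
```

```text
clock: 15.38
eef_pos: [475.3, -204.8, 229.3]
eef_rot: [-1.571, -0.0, 0.008]
wrist_force: [0.2, 0.0, 1.0]
finger_gap: 60.4
[ 475.27008701 -204.84474293  229.30375268] [ 393.70379165 -205.30058258  386.42144973] [ 2.85501771e+00 -6.05799695e-04  1.57933432e+00]
hook_grip [([284.5, 128.5], 0.65)] [[415.4, -209.8, 5.0]]
hook_nose [([295.1, 191.9], 0.82)] [[486.7, -197.2, 5.0]]
hook_side [([296.9, 170.1], 0.97)] [[461.3, -195.5, 5.0]]
hook_crown [([279.3, 206.9], 0.87), ([394.8, 309.2], 0.57)] [[504.9, -215.5, 5.0], [640.4, -67.2, 5.0]]
0.58 [271.9, 161.1] 264 305 116 209
```

View pics/w11.png

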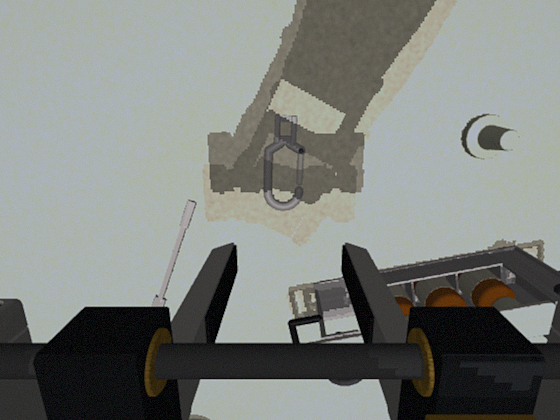

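View pics/w11z.png

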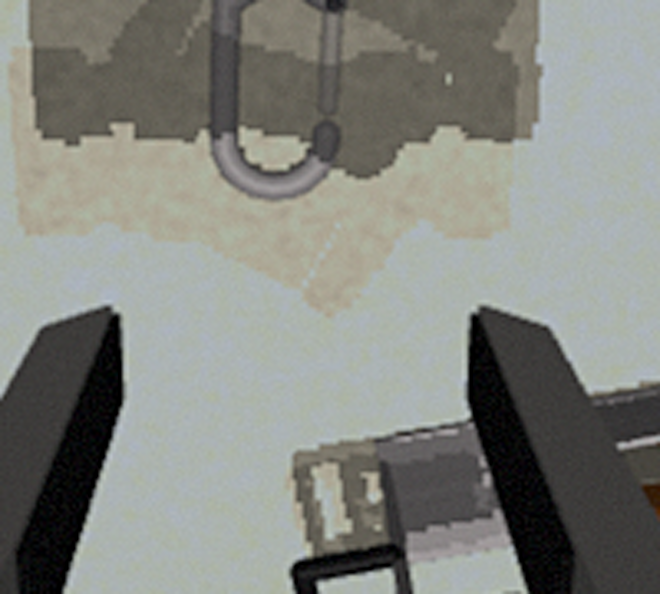

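```bash
cat > hk.py <<'E'
from h import *
from scipy.optimize import least_squares
L=np.array([(0,0),(67,18),(42,18),(87,0)],float)
def outline():
    a=np.linspace(-np.pi/2,np.pi/2,20)
    out=[(-15,-12),(15,-12)]+[(20,-23),(69,-23)]+[(69+23*np.cos(t),23*np.sin(t)) for t in a]+[(20,23),(15,12),(-15,12),(-15,-12)]
    inn=[(27,-13),(69,-13)]+[(69+13*np.cos(t),13*np.sin(t)) for t in a]+[(27,13),(27,-13)]
    return np.array(out,float),np.array(inn,float)
def tf(v,p,z=5):
    c,s=np.cos(v[2]),np.sin(v[2]);return np.c_[v[0]+c*p[:,0]-s*p[:,1],v[1]+s*p[:,0]+c*p[:,1],np.full(len(p),z)]
E
python3 - <<'E'
from hk import *
W=np.array([(415.4,-209.8),(486.7,-197.2),(461.3,-195.5),(504.9,-215.5)])
q=least_squares(lambda v:(tf(v,L)[:,:2]-W).ravel(),[418,-209,0]);v=q.x;print(v,q.fun.round(1))
w=cam("wrist");st=manip.read_state();print(st["eef_pos"])
f=7;x0,y0=240,110
def draw(v,name):
    z=cv2.resize(w["img"][y0:y0+110,x0:x0+90],None,fx=f,fy=f,interpolation=cv2.INTER_CUBIC)[:,:,::-1].copy()
    for o,col in zip(outline(),((0,255,0),(0,0,255))):
        pts=np.array([(proj(w,p)-[x0,y0])*f+f/2 for p in tf(v,o)]).astype(int);cv2.polylines(z,[pts],False,col,1)
    cv2.imwrite(name,cv2.resize(z,None,fx=.77,fy=.77))
draw(v,"pics/h1.png")
E
```

```text
[ 4.17550622e+02 -2.09916275e+02 -7.27159316e-02] [ 2.2 -0.1 -1.   0.4 -0.6  0.5 -0.6 -0.7]
[ 475.29762042 -204.8550163   229.3533479 ]
```

View pics/h1.png

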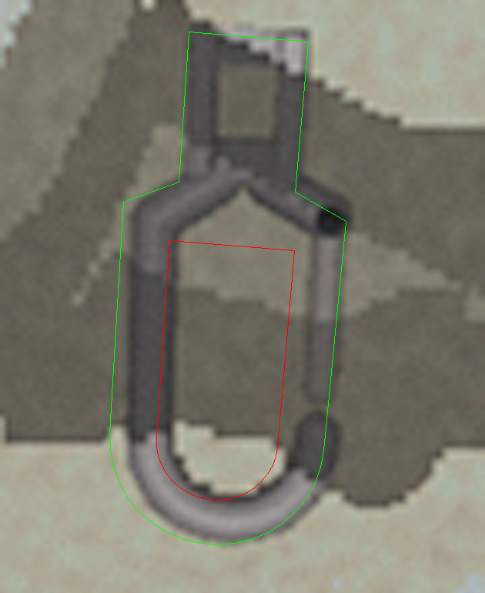

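Run:
```python
from hk import *
w=cam("wrist")
f=7;x0,y0=240,110
def draw(v,name):
    z=cv2.resize(w["img"][y0:y0+110,x0:x0+90],None,fx=f,fy=f,interpolation=cv2.INTER_CUBIC)[:,:,::-1].copy()
    for o,col in zip(outline(),((0,255,0),(0,0,255))):
        pts=np.array([(proj(w,p)-[x0,y0])*f+f/2 for p in tf(v,o)]).astype(int);cv2.polylines(z,[pts],False,col,1)
    cv2.imwrite(name,cv2.resize(z,None,fx=.77,fy=.77))
v=[416.8,-209.4,-.035]
draw(v,"pics/h2.png")
go([v[0]-1,v[1],60],v[2]);go([v[0]-1,v[1],25.5],v[2])
```

```text
row [-59.5, 169.3, -3.8] [0.0, 2.66, 0.0]
row [-59.5, 203.8, -3.8] [0.0, 2.66, 0.0]
```

View pics/h2.png

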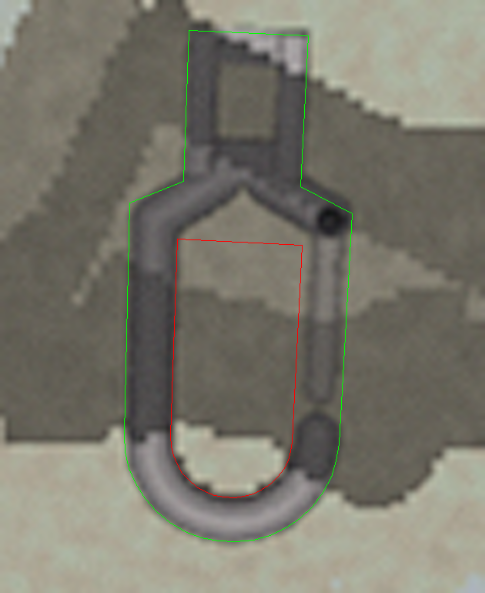

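```bash
python3 -m jog '[-25,40,-4,0,2.7,0,-50,80,-4,0,2.7,0,-59,120,-4,0,2.7,0,-59,155,-4,0,2.7,0,-59,175,-4,0,2.7,0,-59,175,-4,0,2.7,0,-59,175,-4,0,2.7,0]' 50
python3 - <<'E'
from hk import *
w=cam("wrist");save(w,"w12");st=manip.read_state();print(st["eef_pos"],st["eef_rot"])
v=[416.8,-209.4,-.035]
go([v[0],v[1],24.2],v[2])
E
```

```text
clock: 16.37
eef_pos: [416.3, -209.6, 54.4]
eef_rot: [-1.57, 0.001, -0.035]
wrist_force: [-0.2, -0.8, 0.4]
finger_gap: 50.1
[ 417.05303192 -209.94610733   55.56749947] [-1.57132560e+00 -9.77676649e-04 -3.50532271e-02]
row [-0.3, 31.4, 0.6] [0.03, -0.0, 0.06]
```

View pics/w12.png

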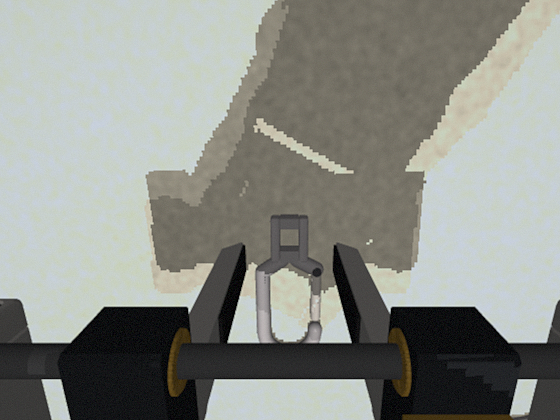

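```bash
python3 -m jog '[0,12,0,0,0,0,0,22,0,0,0,0,0,28,0,0,0,0,0,31,0,0,0,0,0,31,0,0,0,0,0,31,0,0,0,0]'
python3 -m jog '[0,0,0,0,0,0,0,0,0,0,0,0,0,0,0,0,0,0,0,0,0,0,0,0,0,0,0,0,0,0,0,0,0,0,0,0]' 18 55
python3 -m jog '[0,0,0,0,0,0]'
python3 -m jog '[0,-20,0,0,0,0,0,-60,0,0,0,0,0,-100,0,0,0,0,0,-130,0,0,0,0,0,-130,0,0,0,0,0,-130,0,0,0,0]'
python3 - <<'E'
from hk import *
w=cam("wrist");save(w,"w13");st=manip.read_state();print(st["eef_pos"],st["eef_rot"],st["finger_gap"])
E
```

```text
clock: 16.92
eef_pos: [416.6, -209.7, 23.7]
eef_rot: [-1.571, -0.0, -0.035]
wrist_force: [-0.1, -1.4, 0.1]
finger_gap: 50.0
clock: 17.42
eef_pos: [416.4, -209.6, 23.5]
eef_rot: [-1.571, -0.0, -0.035]
wrist_force: [-1.1, 0.3, 3.0]
finger_gap: 23.2
clock: 17.5
eef_pos: [416.4, -209.6, 23.5]
eef_rot: [-1.571, -0.0, -0.035]
wrist_force: [-0.4, 0.7, 2.5]
finger_gap: 22.8
clock: 18.0
eef_pos: [416.7, -209.8, 154.2]
eef_rot: [-1.572, -0.002, -0.035]
wrist_force: [0.1, -0.3, -2.4]
finger_gap: 23.0
[ 416.06055504 -209.43351825  152.7567266 ] [-1.57065702e+00  3.38442981e-04 -3.48859064e-02] 23.22055903771235
```

View pics/w13.png

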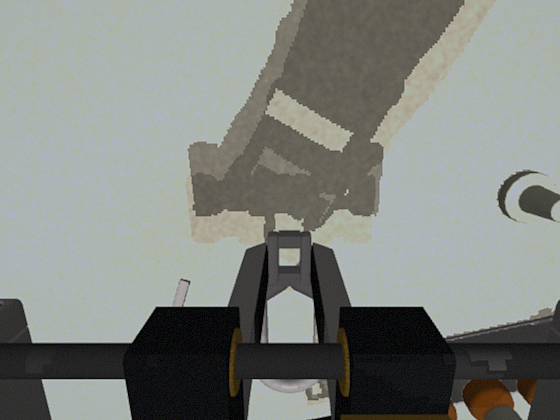

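Run:
```python
from hk import *
go([589.9,-218.5,175],.22)
```

```text
row [174.0, -22.3, -3.0] [-0.01, -14.6, -0.02]
```

```bash
python3 -m jog '[35,-22,-3,0,-4,0,70,-22,-3,0,-8,0,105,-22,-3,0,-12,0,140,-22,-3,0,-14.6,0,174,-22,-3,0,-14.6,0,174,-22,-3,0,-14.6,0,174,-22,-3,0,-14.6,0,174,-22,-3,0,-14.6,0]'
python3 - <<'E'
from hk import *
w=cam("wrist");save(w,"w14");st=manip.read_state();e=st["eef_pos"];print(e,st["eef_rot"],st["finger_gap"])
s=cam("scene");t=cam("top")
for n in ["hook_grip","hook_nose","hook_side","hook_crown","eye"]: print(n,tip(n,w)[:2],tip(n,s)[:2],tip(n,t)[:2])
c,sn=np.cos(.22),np.sin(.22)
for n,a,b in(("nose",67,18),("crown",87,0)):
    p=[e[0]+c*a-sn*b,e[1]+sn*a+c*b,e[2]-18.5];print(n,proj(w,p),proj(s,p))
p=[628.5,-148.3,119.5];print("eye",proj(w,p),proj(s,p),proj(t,p))
cv2.imwrite("pics/s14.png",cv2.resize(s["img"][120:280,140:330],None,fx=3.6,fy=3.6,interpolation=cv2.INTER_CUBIC)[:,:,::-1])
E
```

```text
clock: 18.72
eef_pos: [589.1, -218.4, 173.2]
eef_rot: [-1.569, 0.003, 0.22]
wrist_force: [-0.5, 0.2, -1.3]
finger_gap: 23.3
[ 589.03481405 -218.58715117  174.12265186] [-1.56955634  0.00188585  0.21958942] 23.086654349235978
hook_grip [([292.3, 260.7], 0.77), ([543.6, 263.9], 0.6)] [([204.3, 147.8], 0.79)] [([391.7, 190.0], 0.46)]
hook_nose [] [([187.8, 159.0], 0.56), ([205.5, 147.6], 0.54)] [([270.2, 189.5], 0.55), ([376.0, 166.3], 0.54)]
hook_side [([321.3, 323.8], 0.87)] [([193.7, 158.1], 0.5)] [([378.1, 170.0], 0.77), ([320.1, 186.9], 0.53)]
hook_crown [([286.6, 380.9], 0.76)] [([173.2, 161.5], 0.52)] [([380.7, 149.2], 0.59)]
eye [([370.7, 304.7], 0.82), ([412.4, 245.6], 0.69)] [([207.3, 180.5], 0.64), ([257.4, 239.6], 0.27)] [([354.9, 172.5], 0.55)]
nose [317.66647873 358.88004741] [186.79328835 160.93521562]
crown [288.48491155 385.32923176] [174.84978179 161.06722805]
eye [373.12223023 307.2294585 ] [204.06687187 179.54677674] [353.9170673  174.06539282]
```

View pics/w14.png

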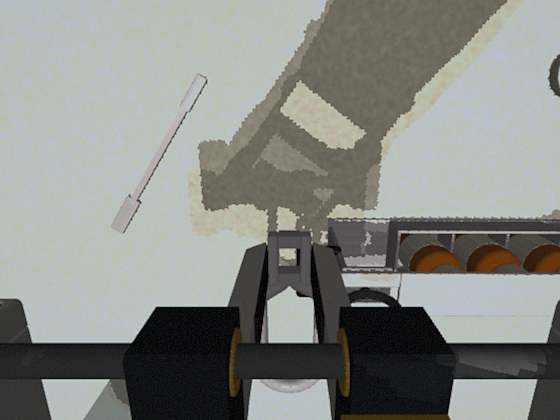

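View pics/s14.png

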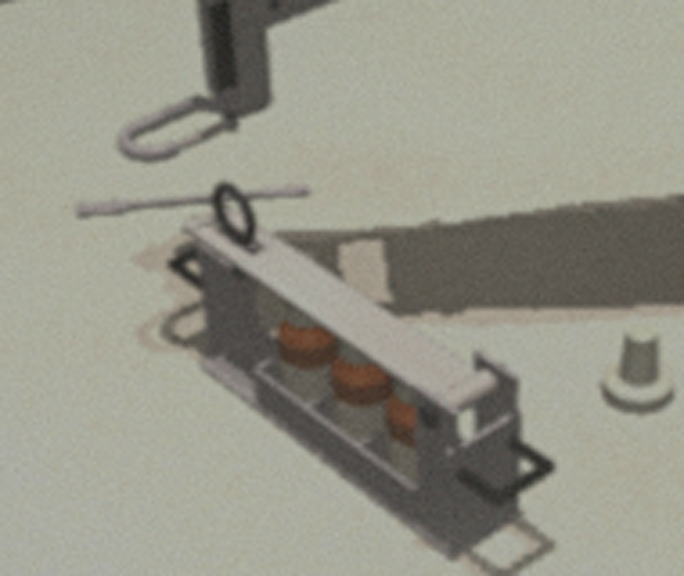

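```bash
python3 -m jog '[0,15,0,0,0,0,0,30,0,0,0,0,0,36.5,0,0,0,0,0,36.5,0,0,0,0,0,36.5,0,0,0,0]'
python3 - <<'E'
from hk import *
w=cam("wrist");save(w,"w15");st=manip.read_state();e=st["eef_pos"];print(e,st["eef_rot"],st["finger_gap"])
s=cam("scene")
for n in ["eye"]: print(n,tip(n,w)[:2],tip(n,s)[:2])
p=[627.8,-149,119.5];print("eye",proj(w,p),proj(s,p))
cv2.imwrite("pics/s15.png",cv2.resize(s["img"][120:220,150:270],None,fx=6,fy=6,interpolation=cv2.INTER_CUBIC)[:,:,::-1])
E
```

```text
clock: 20.03
eef_pos: [590.2, -218.7, 139.1]
eef_rot: [-1.571, 0.0, 0.22]
wrist_force: [-0.5, 0.3, -1.4]
finger_gap: 23.3
[ 590.41939107 -218.76698808  139.61216714] [-1.57129136e+00 -6.68519929e-04  2.19988277e-01] 23.18674796502101
eye [] [([201.8, 180.4], 0.78)]
eye [386.77775298 335.83973523] [204.2212774  179.31310152]
```

View pics/w15.png

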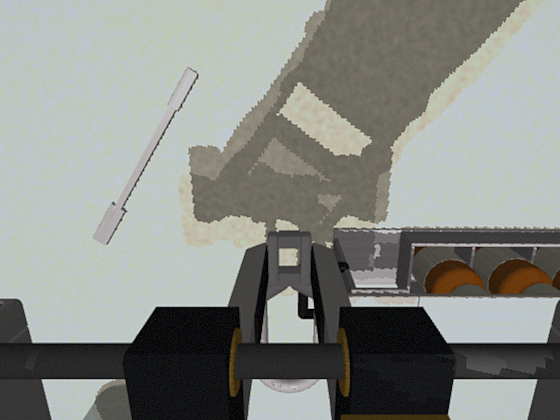

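View pics/s15.png

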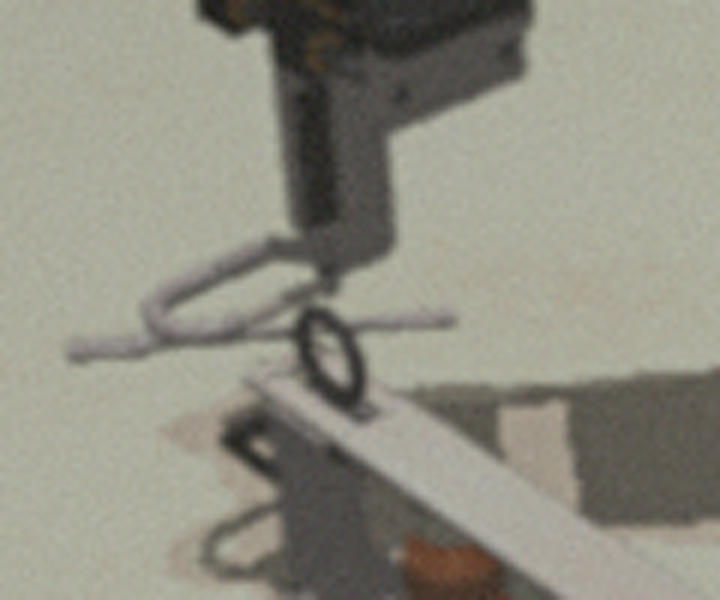

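```bash
python3 -m jog '[-2,1,6,0,0,0,-2,1,12,0,0,0,-2,1,16,0,0,0,-2,1,19,0,0,0,-2,1,22,0,0,0,-2,1,25,0,0,0]'
python3 -m jog '[0,0,3,0,0,0,0,0,6,0,0,0,0,0,9,0,0,0,0,0,9,0,0,0]'
python3 - <<'E'
from hk import *
st=manip.read_state();e=st["eef_pos"];print(e,st["eef_rot"],st["wrist_force"])
s=cam("scene");save(s,"s16f")
c,sn=np.cos(.22),np.sin(.22);d=e[:2]-[627.8,-149];print(c*d[0]+sn*d[1],-sn*d[0]+c*d[1])
cv2.imwrite("pics/s16.png",cv2.resize(s["img"][120:220,150:270],None,fx=6,fy=6,interpolation=cv2.INTER_CUBIC)[:,:,::-1])
E
```

```text
clock: 20.73
eef_pos: [582.8, -194.6, 138.0]
eef_rot: [-1.571, -0.001, 0.22]
wrist_force: [1.2, -2.6, -2.8]
finger_gap: 23.3
clock: 21.07
eef_pos: [580.5, -185.5, 137.8]
eef_rot: [-1.571, 0.001, 0.22]
wrist_force: [-1.3, -3.7, -1.6]
finger_gap: 23.4
[ 580.46128404 -185.54237017  137.79353174] [-1.57063679e+00  7.09225634e-04  2.20136922e-01] [-1.3010485  -3.67475172 -1.63294727]
-54.17235982731979 -25.330895703931244
```

View pics/s16.png

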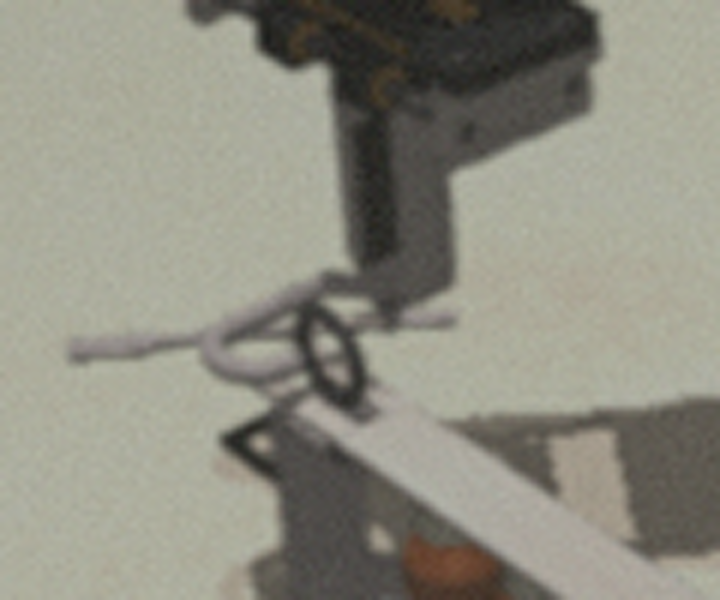

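```bash
python3 -m jog '[0,0,2,0,0,0,0,0,4,0,0,0,0,0,5,0,0,0,0,0,5,0,0,0]'
python3 -m jog '[-4,0,0,0,0,0,-8,0,0,0,0,0,-12,0,0,0,0,0,-15,0,0,0,0,0,-16,0,0,0,0,0,-16,0,0,0,0,0,-16,0,0,0,0,0]'
python3 - <<'E'
from hk import *
st=manip.read_state();e=st["eef_pos"];print(e,st["eef_rot"],st["wrist_force"])
s=cam("scene");w=cam("wrist");save(w,"w17")
c,sn=np.cos(.22),np.sin(.22);d=e[:2]-[627.8,-149];print(c*d[0]+sn*d[1],-sn*d[0]+c*d[1])
cv2.imwrite("pics/s17.png",cv2.resize(s["img"][120:220,150:270],None,fx=6,fy=6,interpolation=cv2.INTER_CUBIC)[:,:,::-1])
E
```

```text
clock: 21.45
eef_pos: [579.5, -181.0, 137.7]
eef_rot: [-1.571, 0.0, 0.22]
wrist_force: [-1.7, -4.1, -0.7]
finger_gap: 22.8
clock: 22.03
eef_pos: [564.1, -184.4, 137.9]
eef_rot: [-1.571, -0.0, 0.22]
wrist_force: [-0.5, -0.4, -1.4]
finger_gap: 23.3
[ 564.11690596 -184.4430888   137.92404617] [-1.57077657e+00 -2.25898639e-04  2.20016822e-01] [-0.49301703 -0.41781926 -1.37978156]
-69.88290094936727 -20.691282345522637
```

View pics/s17.png

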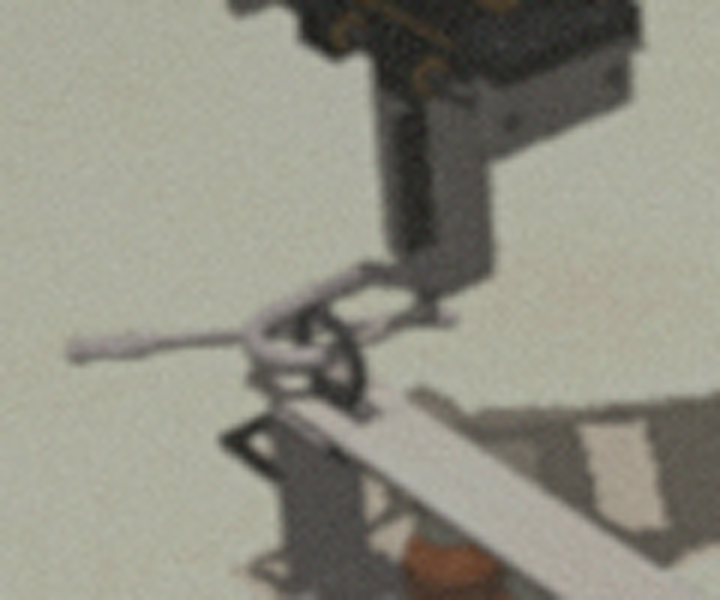

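View pics/w17.png

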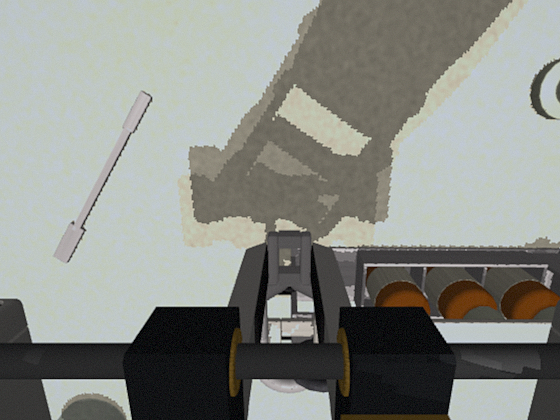

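```bash
python3 -m jog '[6,0,0,0,0,0,12,0,0,0,0,0,18,0,0,0,0,0,24,0,0,0,0,0,29,0,0,0,0,0,29,0,0,0,0,0,29,4,0,0,0,0,29,7,0,0,0,0,29,7,0,0,0,0]'
python3 -m jog '[0,1,0,0,0,0,0,2,0,0,0,0,0,2,0,0,0,0,0,2,0,0,0,0]'
python3 - <<'E'
from hk import *
st=manip.read_state();e=st["eef_pos"];print(e,st["eef_rot"],st["wrist_force"])
s=cam("scene");w=cam("wrist");save(w,"w18")
c,sn=np.cos(.22),np.sin(.22);d=e[:2]-[627.8,-149];print(c*d[0]+sn*d[1],-sn*d[0]+c*d[1])
cv2.imwrite("pics/s18.png",cv2.resize(s["img"][120:220,150:270],None,fx=6,fy=6,interpolation=cv2.INTER_CUBIC)[:,:,::-1])
E
```

```text
clock: 22.88
eef_pos: [591.8, -178.1, 129.8]
eef_rot: [-1.57, 0.001, 0.22]
wrist_force: [-0.5, -0.1, -1.0]
finger_gap: 23.5
clock: 23.22
eef_pos: [592.3, -178.2, 128.9]
eef_rot: [-1.571, -0.0, 0.22]
wrist_force: [0.0, 0.2, -1.9]
finger_gap: 23.0
[ 592.33963576 -178.23522561  128.89049371] [-1.57083905e+00 -6.18605336e-05  2.19890250e-01] [ 0.0157899   0.24277428 -1.89146774]
-40.98567128117538 -20.792080185283375
```

View pics/s18.png

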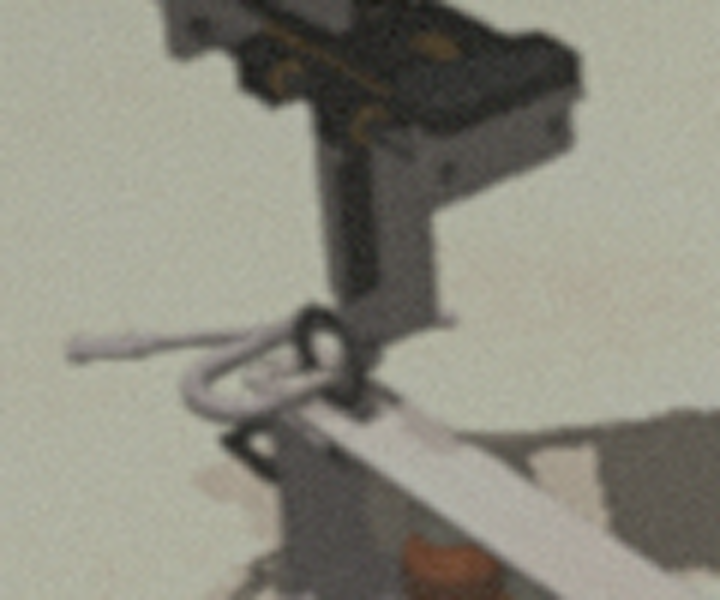

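View pics/w18.png

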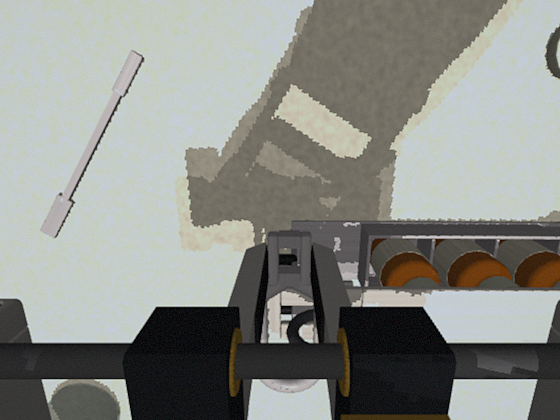

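```bash
python3 -m jog '[0,1,0,0,0,0,0,2,0,0,0,0,0,2,0,0,0,0,0,2,0,0,0,0]'
python3 -m jog '[0,0,0,0,0,0,0,0,0,0,0,0,0,0,0,0,0,0,0,0,0,0,0,0,0,0,0,0,0,0]' 44 20
python3 -m jog '[0,0,0,0,0,0]'
python3 - <<'E'
from hk import *
st=manip.read_state();e=st["eef_pos"];print(e,st["wrist_force"],st["finger_gap"])
s=cam("scene");w=cam("wrist");save(w,"w19")
cv2.imwrite("pics/s19.png",cv2.resize(s["img"][120:220,150:270],None,fx=6,fy=6,interpolation=cv2.INTER_CUBIC)[:,:,::-1])
E
```

```text
clock: 23.65
eef_pos: [592.5, -178.2, 127.0]
eef_rot: [-1.571, -0.0, 0.22]
wrist_force: [-0.1, -0.2, 0.2]
finger_gap: 23.1
clock: 24.07
eef_pos: [592.4, -178.2, 126.8]
eef_rot: [-1.571, -0.0, 0.22]
wrist_force: [-0.6, -0.4, 0.5]
finger_gap: 44.2
clock: 24.15
eef_pos: [592.4, -178.2, 126.8]
eef_rot: [-1.571, 0.0, 0.22]
wrist_force: [0.6, -0.3, -0.6]
finger_gap: 44.0
[ 592.35722196 -178.18313101  126.8166493 ] [ 0.64484136 -0.25505036 -0.58969711] 44.03599431071337
```

View pics/s19.png

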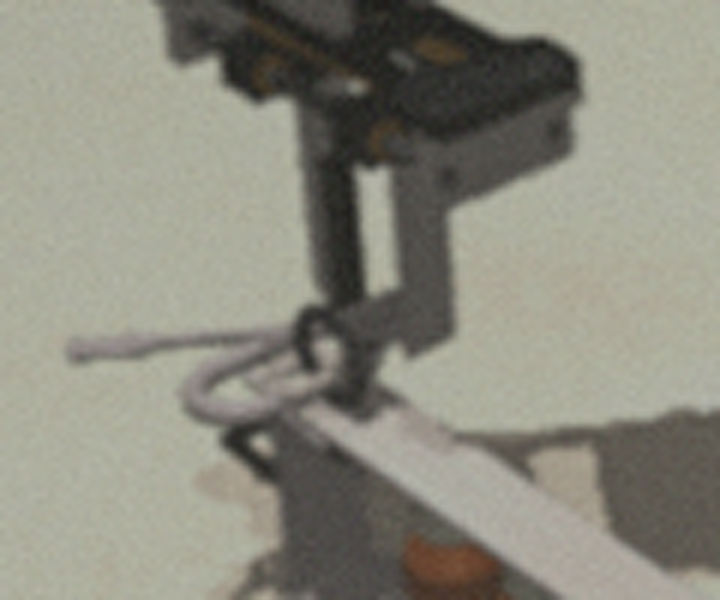

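View pics/w19.png

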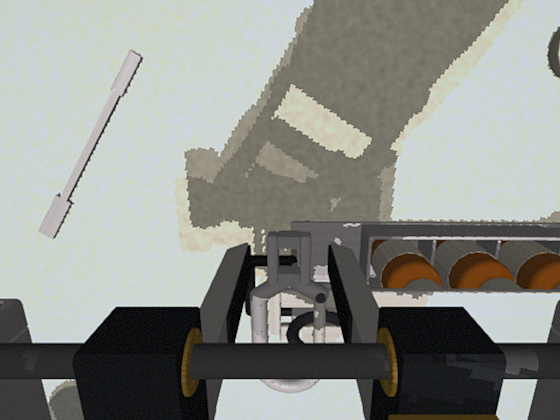

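```bash
python3 -m jog '[0,-10,0,0,0,0,0,-30,0,0,0,0,0,-65,0,0,0,0,0,-100,0,0,0,0,0,-130,0,0,0,0,25,-140,0,0,0,0,25,-140,0,0,0,0,25,-140,0,0,0,0]'
python3 - <<'E'
from hk import *
st=manip.read_state();e=st["eef_pos"];print(e,st["wrist_force"],st["clock"])
w=cam("wrist");s=cam("scene");t=cam("top");save(w,"w20")
for n,z in [("hook_grip",108),("hook_nose",108),("hook_side",108),("hook_crown",108),("eye",119.5),("bar_end",100.5)]:
    q=tip(n,w)[:1];r=tip(n,s)[:1]
    print(n,q,[atz(w,a[0],z).round(1).tolist() for a in q],r)
cv2.imwrite("pics/s20.png",cv2.resize(s["img"][120:280,150:330],None,fx=3.7,fy=3.7,interpolation=cv2.INTER_CUBIC)[:,:,::-1])
cv2.imwrite("pics/w20z.png",cv2.resize(w["img"][120:320,200:440],None,fx=3,fy=3,interpolation=cv2.INTER_CUBIC)[:,:,::-1])
sn,c=np.sin(.22),np.cos(.22)
for n,a,b,z in [("grip",-41,-20.8,108),("crown",46,-20.8,108),("nose",26,-2.8,108),("side",1,-2.8,108)]:
    print(n,np.round([627.8+c*a-sn*b,-149+sn*a+c*b],1))
E
```

```text
clock: 24.92
eef_pos: [617.1, -172.5, 267.5]
eef_rot: [-1.571, -0.001, 0.221]
wrist_force: [-0.4, 0.3, -0.8]
finger_gap: 43.9
[ 617.12755674 -172.47355194  267.50931305] [-0.38482085  0.3019474  -0.79143153] 24.9167
hook_grip [([291.6, 171.6], 0.88)] [[593.4, -175.2, 108.0]] [([215.9, 174.3], 0.69)]
hook_nose [([305.2, 235.1], 0.94)] [[652.7, -147.9, 108.0]] [([195.3, 187.8], 0.88)]
hook_side [([307.9, 213.6], 0.68)] [[630.3, -150.5, 108.0]] [([204.3, 183.7], 0.6)]
hook_crown [] [] [([184.1, 186.0], 0.54)]
eye [([310.8, 212.0], 0.58)] [[624.8, -149.7, 119.5]] [([205.6, 182.1], 0.72)]
bar_end [([275.1, 212.9], 0.79)] [[639.0, -181.7, 100.5]] [([197.0, 178.8], 0.61)]
grip [ 592.3 -178.2]
crown [ 677.2 -159.3]
nose [ 653.8 -146.1]
side [ 629.4 -151.5]
```

View pics/s20.png

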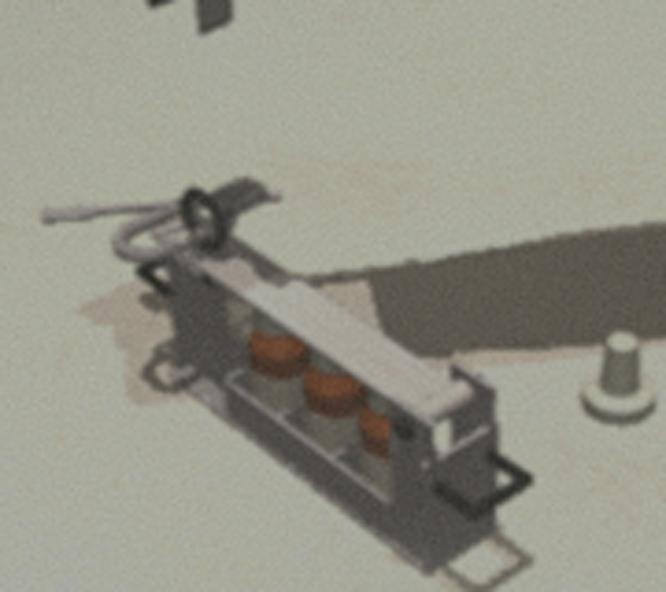

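View pics/w20z.png

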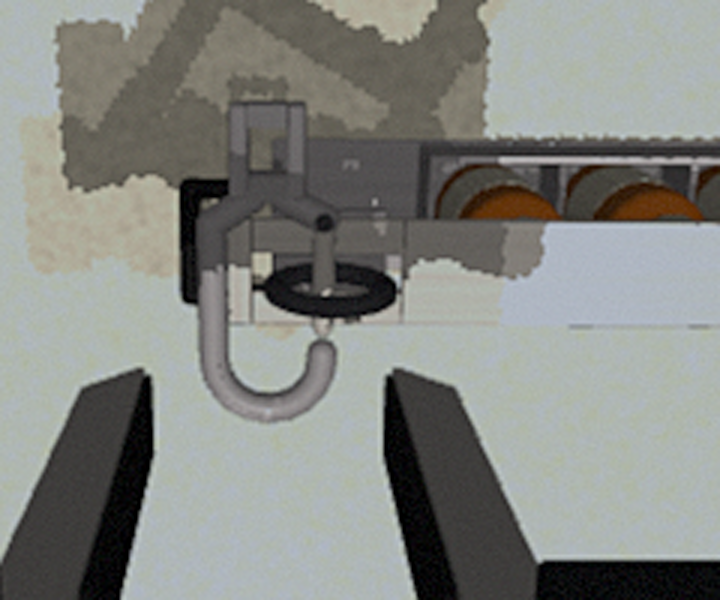

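```bash
python3 -c "
from h import *
w=cam('wrist');print([atz(w,a[0],108).round(1).tolist() for a in tip('hook_grip',w)[:1]])
print(manip.sign_off())"
```

```text
[[593.8, -178.0, 108.0]]
the job is handed in; nothing more can be done
None
```

The carrier is ready to travel and the job is handed in. It took about 25 s of the 72 s allowed, and no verdict was reported.

- **Bottle:** it stands in its bay. The only position check, made just after release, put bottle_mid at about (613.4, -82.2) mm. I measured the bay at (613, -80.2) mm, so it is roughly 2 mm off with a 9 mm limit.
- **Bar:** I pushed it down from above until it stopped. The fingertips were then 103 mm above the bench, the height given for the bar when level. The wrist force reached about 30 N against the stop.
- **Hook:** I pushed its gate sideways against the eye with about 4 N, moved the ring past the gate tip and drew back. The force dropped to zero, as expected if the gate snapped shut. I then slid the hook so the ring sits mid-gate, and released it.
- **How the hook rests:** it lies level on the bar rather than dangling, because I judged that the stable position.
- **Final images:** they show the shut gate running through the ring, with the lug on the robot's side and the crown on the far side. The lug read (593.4, -175.2) mm and then (593.8, -178.0) mm. That fits within about 3 mm of where I set it, so I took it to be at rest.
- **Bystanders:** neither the other two bottles nor the bench items looked disturbed in the views, but I did not measure them again at the end.

The estimates disagreed by a few millimetres: the overhead and wrist cameras placed the eye up to 6 mm apart. One late network reading of bar_end from the wrist camera was clearly off, so I relied on the fingertip height and the scene view instead.

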